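# Steady the footed pin chute on the slotted plate and load it

## Robot

A 6-joint arm with a two-finger parallel gripper is mounted at the origin on a cart in front of the work surface, level with it; the furniture and walls round the work are solid. World frame = base frame: x ahead of the robot, y to its left, z up, the work surface at z = 0. Lengths are in m, angles in rad, forces in N, time in s.
With the tool pointing down it reaches from about 0.35 to 0.85 m from the base axis. Payload 8.1 kg.
Tool frame: the origin (TCP) lies at the centre of the arm's flange, where the gripper is bolted on; the fingertips stand 186 mm ahead of it and the grasp point (between the pads) lies 167 mm ahead of it (robot.nose_length is the distance from the TCP to the fingertips, in m); z points along the fingers, x is the direction in which the jaws open and shut, and the axes are right-handed (so a half turn about z gives the same grasp; the last joint's range is limited). The gripper opens to 93 mm and grips with 3 to 60 N. Pads are 15 mm wide; open, the fingers measure 128 mm over their backs; the gripper's body (75 mm by 188 mm) begins 65 mm behind the grasp point.
Start: joints at [1.148, 0.13, 1.488, -0, 1.523, -0.085], TCP at [0.199, 0.566, 0.405] pointing down, gripper open.
Joint ranges: [-2.96, 2.96], [-0.89, 2.26], [0.02, 2.5], [-1.34, 4.48], [0, 2.73], [-2.66, 2.66]. Speed limits (rad/s): [2.39, 2.39, 2.79, 3.14, 3.14, 3.14].

## Interface

Orientations are given as a rotation vector (axis times angle).
In Python, from plant import robot gives the robot as it stands.
- The arm moves only by the tool arm_command, never from a script. Its argument "motion" is a list of rows, each an object with "slide": the shift along the tool's x, y, z each as a share of 0.4 m, from -1 to 1, a list of three; "turn": the turn, a rotation vector about the tool's x, y, z each as a share of 0.5 rad, from -1 to 1, a list of three. A call has exactly 5 rows; each row shifts and turns the commanded pose from where the row before left it, along the tool's axes as they then stand; what a row does not reach is not made up. A row lasts 1/12 s, in which the tool goes at most 41.7 mm and 7.16 degrees, less where a joint would pass 70% of its speed; a pose out of reach is approached as far as the arm can. A call with a number of a shift or a turn outside -1 to 1 is refused whole. A call with a gripper value outside its range is refused whole. "gripper" is the opening in per cent of the stroke, from 0 (shut) to 100 (fully open), set as the call begins (left out, the last holds). The fingers move at their own pace and stop on an object; "grip_force" is the grip in N (left out, the last holds). Time passes only in rows, so rows that do not move let the fingers close, or fill a call up. It gives the time, the measured TCP pose, the force and the opening at its end, in the units of the state.
- robot.read_state(): the state, without advancing time (a new reading comes with each control period).
- robot.read_camera(name): name is "scene" or "top" or "wrist"; returns a dict with "pixels" (400x640x3 uint8, blue, green, red), "intrinsics" (3x3 intrinsics, pixels), "T" (4x4, takes a point from camera to world coordinates). Camera axes: x right, y down, z forward; pixel columns grow to the right and rows downward; lengths in m; the calibration is good to about 2 mm. A picture is of the moment at which its call begins. There is no depth.
- robot.close_job(): hands the job in, once; it reports no verdict.
The state is a dict: "t": time; "q": joint angles; "dq": joint speeds; "joint_torque": joint torques, N m; "tool_pos": TCP position; "orientation": TCP orientation; "force": force on the tool from outside, world axes, zero at the start; "wrist_torque": the same for the moment, N m; "opening": finger opening in m.
Only numpy, scipy, OpenCV 4.12 (cv2) and the standard library are available. Lean on these libraries where they do the work, as an engineer would, in place of code of your own. Each camera call takes 0.05 s, during which the arm holds its last target.

## Task

The little gravity chute stands askew on the slotted bench plate, two of its feet hanging in the slots, so that it rocks. Turn it round on the plate, without lifting it off, until it is square with the slots, its low end towards you, and all four feet stand firm on the flat; then let go of it. Then load both stepped anchor pins into the chute, lying across it with their thin ends to the left as you look up the chute, so that they rest one behind the other at the stop; leave the tape, the old brake shoe and the screwdriver round about where they are.

Things in the scene. Friction and masses are not known exactly. Their poses are not given: they have to be found in the camera images.
- slot_plate: Dark steel T-slotted plate, fixed to the bench, 260 (its x) by 190 (y) by 36 mm high. Origin: centre of its underside. x runs along the two slots, away from the robot within 15 degrees. Slot mouths are 30 mm wide, chamfered at 45 degrees, centred at y = +32 and -32 mm; the flat lands are |y| < 17 mm and 47 < |y| < 95 mm.
- chute_stand: Loose green sheet-steel stand, about 0.9 kg, in one piece with the chute; 210 long, 151 wide, 128 mm high. Four smooth nylon feet, ball undersides of radius 16 mm, at x = +-60, y = +-60 mm. Origin: midway between them, level with their undersides; x from low to high end, y left, z up. At the start turned 19 to 26 degrees counter-clockwise from the plate's x; it leans and rocks, and slides if pulled.
- chute: The chute on the stand. Origin: on the floor surface, mid-width, at the inner face of the stop lip at the low end (x -90, z +56 mm in the stand's frame). x points up the slope (14 degrees), y across to the left, z square to the floor. Floor x = 0 to 151 mm, 95 mm wide; side plates stand 24 mm above it, the stop lip 16 mm. A pin laid across it rolls down.
- bar (a point): Middle of the round steel carrying bar at the chute's high end: 12 mm thick, along the chute's y, 95 mm free between the side plates; at x 190, z 10 mm in the chute's frame. The floor ends 39 mm short of it and nothing is within 30 mm below it: fingers can pinch it from above. As the feet ride up out of the slots it rises by up to 10 mm: grip firmly, hold it level, not down.
- pin_a_center (a point): Centre of a loose turned steel anchor pin on the bench, 90 mm long, 0.2 kg: barrel 22 mm thick and 70 mm long, then a thin stepped end 14 mm thick and 20 mm long. The point is on the axis, half-way along the 90 mm, 11 mm above what it lies on. The pin's x axis points to the thin end.
- pin_a_step (a point): Tip of the thin end of pin a, on its axis, 45 mm from its centre point.
- pin_b_center (a point): The same for the second pin, alike in every way.
- pin_b_step (a point): Tip of the thin end of pin b, on its axis, 45 mm from its centre point.
- tape: Bystander: roll of black tape, 70 mm across, 19 mm high; origin under its centre.
- old_shoe: Bystander: blackened used crescent brake shoe, 156 x 70 x 33 mm, lying on the bench; origin under its centre.
- orange_driver: Bystander: short screwdriver with an orange handle, 132 mm long, 25 mm high; origin under its centre.
There are look-alikes about, which are no part of the job. Leave any blue look-alike of the part that bears pin_b_center alone.

How it is judged:
By the outcome, as a careful person would: the job done as asked, in the order asked, and still so for the second after the job is handed in, with the robot touching nothing.
It also fails if it takes over 72 s, if anything falls off the work surface, if the arm or the gripper's body presses on something with over 40 N, if the wrist force passes 120 N, or if a joint passes its speed limit or range.

## Working session

There is one attempt and no reset: what is moved stays moved. The work goes in short steps, Python scripts to look and compute and a tool call to move; the robot and the scene stay as the last step left them, time stands still between calls to the robot, and variables do not carry over. Pictures are saved under pics/ and viewed, and the job is handed in when it is done.

Besides the shell and the picture viewer there is one more tool, called after ">>>" as name([rows], argument=value, ...), one row to a line, values as JSON. arm_command: Moves the arm, as the interface text tells. Shift numbers are shares of 0.4 m and turn numbers shares of 0.5 rad, none past 1 either way. Its arguments: {"type":"object","properties":{"motion":{"type":"array","items":{"type":"object","properties":{"slide":{"type":"array","items":{"type":"number"}},"turn":{"type":"array","items":{"type":"number"}}}}},"gripper":{"type":"number"},"grip_force":{"type":"number"}},"required":["motion"]}

```bash
ls; mkdir -p pics
cat > h.py <<'E'
import numpy as np, cv2
from plant import robot
def shot(n,f):
    c=robot.read_camera(n); im=np.array(c["pixels"]); cv2.imwrite("pics/"+f+".png",im); np.savez("pics/"+f+".npz",im=im,K=c["intrinsics"],T=c["T"]); return im
def ld(f):
    d=np.load("pics/"+f+".npz"); return d["im"],d["K"],d["T"]
def cast(f,u,v,z):
    _,K,T=ld(f); d=T[:3,:3]@np.linalg.inv(K)@np.array([u,v,1.]); o=T[:3,3]; return o+d*(z-o[2])/d[2]
def proj(f,p):
    _,K,T=ld(f); q=T[:3,:3].T@(np.array(p)-T[:3,3]); q=K@q; return q[:2]/q[2]
E
python3 - <<'E'
from h import *
for n in("scene","top","wrist"):
    shot(n,n+"0"); _,K,T=ld(n+"0"); print(n,K.tolist(),T.round(3).tolist())
print(robot.read_state())
E
```

```text
pics
scene [[516.2907243505485, 0.0, 319.35467883679297], [0.0, 516.2907243505485, 200.97512517927592], [0.0, 0.0, 1.0]] [[0.598, -0.571, 0.562, -0.23], [-0.801, -0.444, 0.401, -0.569], [0.021, -0.69, -0.723, 1.099], [0.0, 0.0, 0.0, 1.0]]
top [[463.15517061331553, 0.0, 320.71155819372], [0.0, 463.15517061331553, 202.10089925087644], [0.0, 0.0, 1.0]] [[-0.01, -0.994, 0.109, 0.407], [-1.0, 0.01, -0.002, -0.05], [0.001, -0.109, -0.994, 1.542], [0.0, 0.0, 0.0, 1.0]]
wrist [[287.44335508041786, 0.0, 321.9066893380624], [0.0, 287.44335508041786, 199.01157325577196], [0.0, 0.0, 1.0]] [[0.331, 0.915, 0.228, 0.135], [0.944, -0.321, -0.082, 0.587], [-0.002, 0.243, -0.97, 0.384], [0.0, 0.0, 0.0, 1.0]]
{'t': 0.15, 'q': array([ 1.14758225e+00,  1.31026247e-01,  1.48899738e+00,  1.99083866e-06,
        1.52300868e+00, -8.53975689e-02]), 'dq': array([ 1.04156316e-03, -8.56157143e-04, -3.28341583e-03,  2.71405189e-03,
        6.00716553e-04,  7.62113320e-05]), 'joint_torque': array([ 1.33711797e-03, -5.60483623e+01, -4.92328942e+01,  7.69160385e-02,
        3.08208482e-02, -4.45899821e-05]), 'tool_pos': array([0.19876611, 0.56594594, 0.40392263]), 'orientation': array([ 2.56267212e+00,  1.81596865e+00, -1.95103952e-03]), 'force': array([-0.46800165, -0.07331256,  0.78690363]), 'wrist_torque': array([0.01664441, 0.03393009, 0.03071617]), 'opening': 0.09303016807403264}
```

View pics/scene0.png

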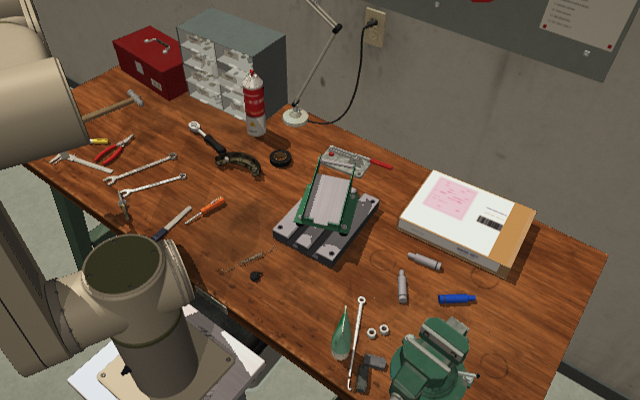

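View pics/top0.png

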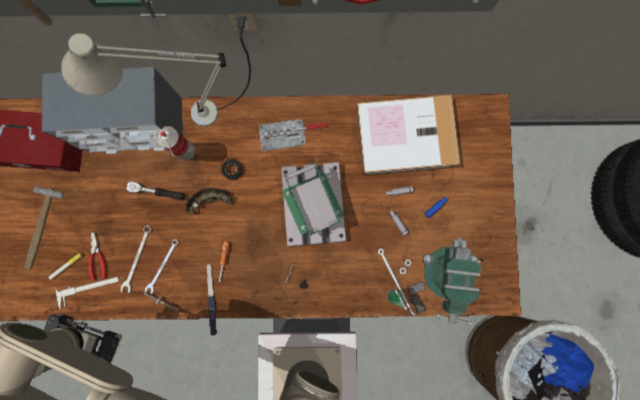

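View pics/wrist0.png

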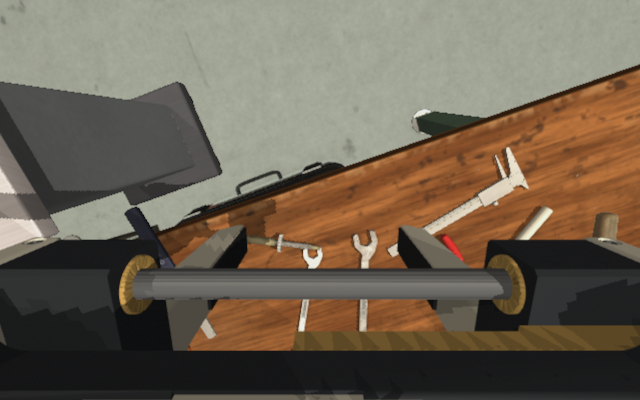

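Run:
```python
from h import *
im,_,_=ld("top0"); c=im[150:260,270:460]; cv2.imwrite("pics/c1.png",cv2.resize(c,None,fx=4.2,fy=4.2,interpolation=cv2.INTER_CUBIC))
im,_,_=ld("scene0"); c=im[140:320,260:490]; cv2.imwrite("pics/c2.png",cv2.resize(c,None,fx=3.3,fy=3.3,interpolation=cv2.INTER_CUBIC))
```

```text
(no output)
```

View pics/c1.png

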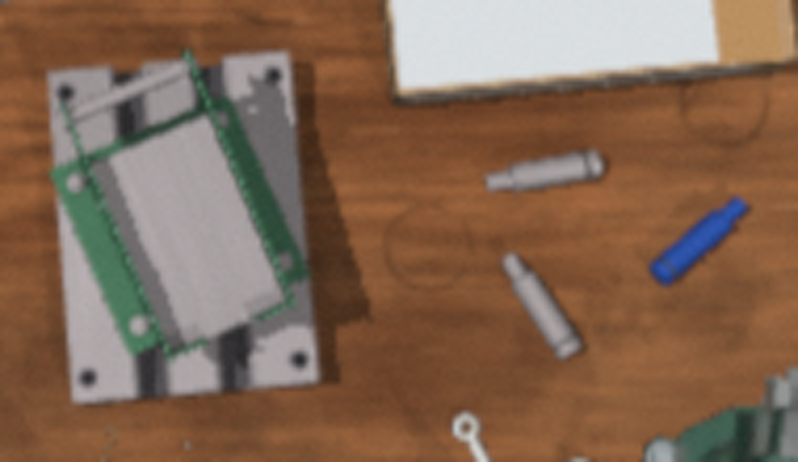

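View pics/c2.png

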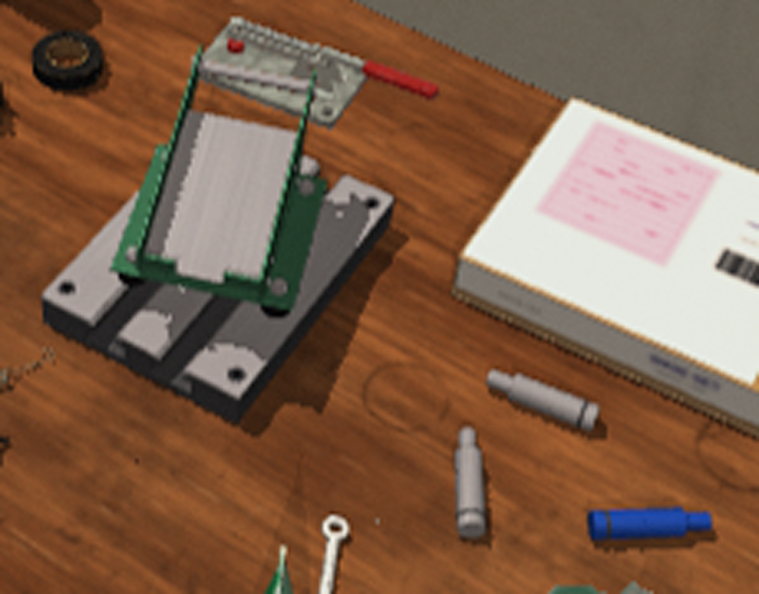

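```bash
cat >> h.py <<'E'
def tri(f1,p1,f2,p2):
    A=[];b=[]
    for f,p in((f1,p1),(f2,p2)):
        _,K,T=ld(f); d=T[:3,:3]@np.linalg.inv(K)@np.array([p[0],p[1],1.]); d/=np.linalg.norm(d); P=np.eye(3)-np.outer(d,d); A.append(P); b.append(P@T[:3,3])
    x,r,_,_=np.linalg.lstsq(np.vstack(A),np.hstack(b),rcond=None); return x,np.sqrt(r)
E
python3 - <<'E'
from h import *
t=lambda x,y:(270+x/4.2-.4,150+y/4.2-.4)
s=lambda x,y:(260+x/3.3-.35,140+y/3.3-.35)
c=np.array([cast("top0",*t(*p),.036) for p in[(48,73),(290,52),(319,380),(73,403)]])
print(c.round(4)); print("sizes",[np.linalg.norm(c[i]-c[(i+1)%4]).round(4) for i in range(4)],c.mean(0))
print("ang",np.degrees([np.arctan2(*(c[0]-c[3])[[1,0]]),np.arctan2(*(c[1]-c[2])[[1,0]]),np.arctan2(*-(c[1]-c[0])[[0,1]])]))
a,b=[tri("top0",t(*p),"scene0",s(*q)) for p,q in[((68,112),(203,66)),((188,68),(312,88))]]
print(a,b,(a[0]+b[0])/2,np.linalg.norm(a[0]-b[0]),np.degrees(np.arctan2(*(a[0]-b[0])[[0,1]])))
for f,R in(("top0",(380,180,415,240)),("scene0",(390,245,445,308))):
    im=ld(f)[0]; hsv=cv2.cvtColor(im,cv2.COLOR_BGR2HSV); m=((hsv[...,1]<75)&(hsv[...,2]>70)).astype(np.uint8)
    M=np.zeros_like(m);M[R[1]:R[3],R[0]:R[2]]=m[R[1]:R[3],R[0]:R[2]]
    n,l,st,ce=cv2.connectedComponentsWithStats(M)
    for i in range(1,n):
        if st[i,4]>40:
            ys,xs=np.where(l==i); P=np.array([cast(f,x,y,.011)[:2] for x,y in zip(xs,ys)]); mu=P.mean(0); w,v=np.linalg.eigh(np.cov(P.T)); d=v[:,1]; q=(P-mu)@d
            print(f,st[i],ce[i].round(1),mu.round(4),"L",np.ptp(q).round(4),"mid",(mu+d*(q.max()+q.min())/2).round(4),"ang",np.degrees(np.arctan2(d[1],d[0])).round(1))
E
```

```text
[[ 0.6904  0.077   0.036 ]
 [ 0.7053 -0.1134  0.036 ]
 [ 0.4479 -0.1322  0.036 ]
 [ 0.4321  0.0578  0.036 ]]
sizes [np.float64(0.1909), np.float64(0.2581), np.float64(0.1906), np.float64(0.259)] [ 0.56893493 -0.02768147  0.036     ]
ang [ 4.24254669  4.17565306 -4.48468644]
(array([0.64213024, 0.0524537 , 0.14294356]), array([0.00173612])) (array([ 0.67380139, -0.03574414,  0.14482962]), array([0.00262835])) [0.65796582 0.00835478 0.14388659] 0.09373088453066512 -19.75281589557988
top0 [386 186  28   9 169] [400.3 190.4] [ 0.6119 -0.3186] L 0.0925 mid [ 0.6114 -0.3158] ang 99.0
top0 [390 210  18  26 177] [398.5 222.8] [ 0.5038 -0.3098] L 0.092 mid [ 0.5063 -0.3083] ang -148.1
scene0 [408 252  33  19 252] [424.9 260.4] [ 0.6131 -0.3155] L 0.0901 mid [ 0.6126 -0.3126] ang 98.9
scene0 [398 270   9  33 249] [401.8 286.9] [ 0.5035 -0.3094] L 0.0979 mid [ 0.5065 -0.3075] ang -147.8
```

```bash
cat >> h.py <<'E'
from scipy.spatial.transform import Rotation as Ro, Slerp
def toolR(yaw,tilt=0.):
    "tool z down, tool x at world yaw(deg); tilt(deg): z axis tipped about tool y"
    y=np.radians(yaw); x=np.array([np.cos(y),np.sin(y),0]); z=np.array([0,0,-1.]); return Ro.from_matrix(np.c_[x,np.cross(z,x),z])*Ro.from_euler('y',tilt,degrees=True)
def plan(pos,R,n,p0=None,R0=None):
    s=robot.read_state()
    p0=s["tool_pos"] if p0 is None else np.array(p0); R0=Ro.from_rotvec(s["orientation"]) if R0 is None else R0
    sl=Slerp([0,1],Ro.concatenate([R0,R])); p=p0.copy();r=R0
    for i in range(1,n+1):
        tp=p0+(np.array(pos)-p0)*i/n; tr=sl(i/n)
        d=np.round(r.inv().apply(tp-p)/.4,4); w=np.round((r.inv()*tr).as_rotvec()/.5,3)
        flag="" if np.linalg.norm(d)*.4<=.0417 and np.linalg.norm(w)*.5<=.125 else " LIMIT"
        print('{"slide":%s,"turn":%s}'%(d.round(4).tolist(),w.tolist()),flag)
        p=p+r.apply(d*.4); r=r*Ro.from_rotvec(w*.5)
def stt():
    s=robot.read_state(); R=Ro.from_rotvec(s["orientation"]); m=R.as_matrix()
    print("t %.2f pos %s F %s M %s open %.4f"%(s["t"],s["tool_pos"].round(4),s["force"].round(1),s["wrist_torque"].round(2),s["opening"]),"xyaw %.2f z"%np.degrees(np.arctan2(m[1,0],m[0,0])),m[:,2].round(3),"q",s["q"].round(2)); return s
E
python3 - <<'E'
from h import *
plan([.655,.008,.45],toolR(23),20)
E
```

```text
{"slide":[-0.0469, 0.0769, -0.0057],"turn":[0.0, 0.0, 0.083]} 
{"slide":[-0.0437, 0.0788, -0.0057],"turn":[0.0, 0.0, 0.083]} 
{"slide":[-0.0404, 0.0806, -0.0057],"turn":[0.0, 0.0, 0.083]} 
{"slide":[-0.0369, 0.0821, -0.0057],"turn":[0.0, 0.001, 0.084]} 
{"slide":[-0.0336, 0.0836, -0.0057],"turn":[0.0, -0.0, 0.083]} 
{"slide":[-0.03, 0.085, -0.0057],"turn":[0.0, -0.0, 0.083]} 
{"slide":[-0.0264, 0.0861, -0.0058],"turn":[0.0, -0.0, 0.083]} 
{"slide":[-0.0229, 0.0872, -0.0057],"turn":[0.0, 0.0, 0.083]} 
{"slide":[-0.0192, 0.088, -0.0057],"turn":[0.0, 0.0, 0.083]} 
{"slide":[-0.0156, 0.0887, -0.0057],"turn":[0.0, 0.0, 0.084]} 
{"slide":[-0.0118, 0.0893, -0.0057],"turn":[0.001, 0.0, 0.083]} 
{"slide":[-0.0081, 0.0898, -0.0058],"turn":[-0.0, 0.001, 0.083]} 
{"slide":[-0.0044, 0.0899, -0.0058],"turn":[-0.0, -0.0, 0.083]} 
{"slide":[-0.0006, 0.0901, -0.0057],"turn":[-0.0, -0.0, 0.083]} 
{"slide":[0.0031, 0.0901, -0.0058],"turn":[-0.0, 0.0, 0.083]} 
{"slide":[0.0068, 0.0898, -0.0058],"turn":[-0.0, 0.0, 0.083]} 
{"slide":[0.0106, 0.0895, -0.0057],"turn":[-0.0, 0.0, 0.084]} 
{"slide":[0.0143, 0.0889, -0.0058],"turn":[-0.0, 0.001, 0.083]} 
{"slide":[0.018, 0.0883, -0.0058],"turn":[-0.0, -0.0, 0.083]} 
{"slide":[0.0216, 0.0875, -0.0057],"turn":[-0.0, -0.0, 0.083]}
```

Candidates, in top-view pixels:
- **Pins:** grey at (400,190) and (399,222). Both show a thin end in the close crop, so both are mine. The blue one at (436,207) is the look-alike and stays where it is.
- **Carrying bar:** runs (286,176) to (315,166), between the green side plates. The red-handled tool at (290,133) lies beyond it and is not the bar.

I'm moving over the bar now.

>>> arm_command([
  {"slide": [-0.047,0.077,-0.006],"turn": [0,0,0.083]},
  {"slide": [-0.044,0.079,-0.006],"turn": [0,0,0.083]},
  {"slide": [-0.04,0.081,-0.006],"turn": [0,0,0.083]},
  {"slide": [-0.037,0.082,-0.006],"turn": [0,0,0.083]},
  {"slide": [-0.034,0.084,-0.006],"turn": [0,0,0.083]},
], gripper=30)

```text
t: 0.57
tool_pos: [0.3137, 0.4249, 0.4165]
orientation: [2.739, 1.539, -0.001]
force: [1.0, -0.1, -0.3]
opening: 0.0642
```

>>> arm_command([
  {"slide": [-0.03,0.085,-0.006],"turn": [0,0,0.083]},
  {"slide": [-0.026,0.086,-0.006],"turn": [0,0,0.083]},
  {"slide": [-0.023,0.087,-0.006],"turn": [0,0,0.083]},
  {"slide": [-0.019,0.088,-0.006],"turn": [0,0,0.083]},
  {"slide": [-0.016,0.089,-0.006],"turn": [0,0,0.083]},
])

```text
t: 0.98
tool_pos: [0.428, 0.2853, 0.4287]
orientation: [-2.884, -1.247, 0.0]
force: [0.6, 0.1, 0.3]
opening: 0.031
```

>>> arm_command([
  {"slide": [-0.012,0.089,-0.006],"turn": [0,0,0.083]},
  {"slide": [-0.008,0.09,-0.006],"turn": [0,0,0.083]},
  {"slide": [-0.004,0.09,-0.006],"turn": [0,0,0.083]},
  {"slide": [0,0.09,-0.006],"turn": [0,0,0.083]},
  {"slide": [0.003,0.09,-0.006],"turn": [0,0,0.083]},
])

```text
t: 1.4
tool_pos: [0.5425, 0.1461, 0.4406]
orientation: [-2.997, -0.941, 0.0]
force: [0.4, 1.3, 0.3]
opening: 0.0282
```

>>> arm_command([
  {"slide": [0.007,0.09,-0.006],"turn": [0,0,0.083]},
  {"slide": [0.01,0.089,-0.006],"turn": [0,0,0.083]},
  {"slide": [0.014,0.089,-0.006],"turn": [0,0,0.083]},
  {"slide": [0.018,0.088,-0.006],"turn": [0,0,0.083]},
  {"slide": [0.022,0.087,-0.006],"turn": [0,0,0.083]},
])

```text
t: 1.82
tool_pos: [0.6565, 0.007, 0.4524]
orientation: [-3.079, -0.625, 0.001]
force: [0.1, 1.1, 1.0]
opening: 0.0275
```

Run:
```python
from h import *
stt(); shot("wrist","w1")
```

```text
t 1.82 pos [0.6565 0.007  0.4524] F [0.1 1.1 1. ] M [-0.02  0.   -0.01] open 0.0275 xyaw 22.96 z [-0.001  0.    -1.   ] q [-0.07  0.27  1.24  0.    1.63 -0.47]
```

View pics/w1.png

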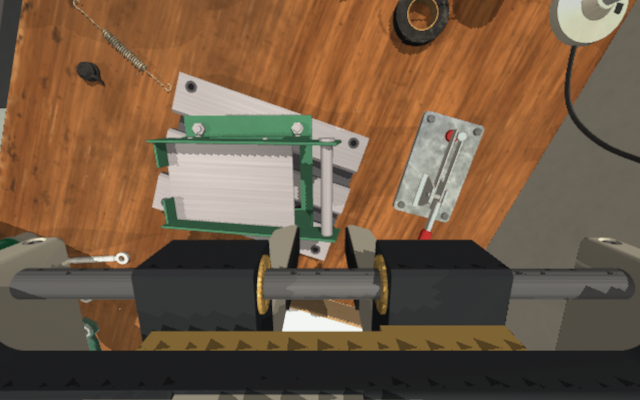

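Run:
```python
from h import *
im,K,T=ld("w1"); print(T.round(3).tolist())
cv2.imwrite("pics/c3.png",cv2.resize(im[90:270,130:370],None,fx=3.2,fy=3.2,interpolation=cv2.INTER_CUBIC))
```

```text
[[0.921, 0.379, 0.094, 0.63], [0.39, -0.893, -0.223, 0.068], [-0.0, 0.242, -0.97, 0.432], [0.0, 0.0, 0.0, 1.0]]
```

View pics/c3.png

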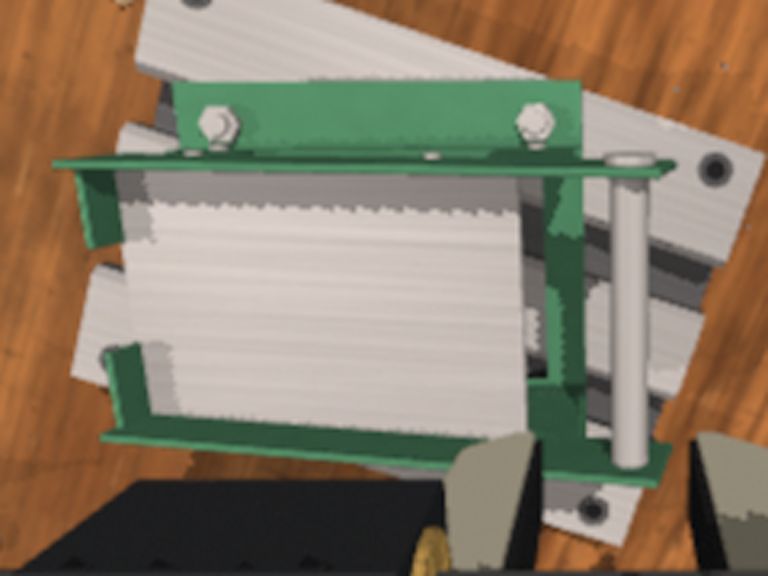

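Run:
```python
from h import *
t=lambda x,y:(130+x/3.2-.35,90+y/3.2-.35)
for z in(.140,.144,.148):
    a=cast("w1",*t(630,172),z);b=cast("w1",*t(631,466),z)
    print(z,a.round(4),b.round(4),((a+b)/2).round(4),np.linalg.norm(a-b).round(4),"xyaw",np.degrees(np.arctan2(*(a-b)[[1,0]]))-90)
T0=lambda x,y:(270+x/4.2-.4,150+y/4.2-.4)
S0=lambda x,y:(260+x/3.3-.35,140+y/3.3-.35)
# triangulate bar ends (outer) w1/scene/top
print(tri("w1",t(630,160),"top0",T0(68,112)),tri("w1",t(632,470),"top0",T0(188,68)))
print(tri("w1",t(630,160),"scene0",S0(203,66)),tri("w1",t(632,470),"scene0",S0(312,88)))
# base flange left edge
for z in(.048,.056,):
  a=cast("w1",*t(173,84),z);b=cast("w1",*t(580,80),z);print(np.degrees(np.arctan2(*(b-a)[[1,0]])),np.linalg.norm(a-b))
# bolts on the left
for z in(.055,.06): 
  a=cast("w1",*t(218,125),z);b=cast("w1",*t(535,122),z);print(a,b,np.degrees(np.arctan2(*(b-a)[[1,0]])),np.linalg.norm(a-b))
```

```text
0.14 [0.6404 0.0551 0.14  ] [ 0.6793 -0.0346  0.14  ] [0.6598 0.0103 0.14  ] 0.0978 xyaw 23.3880456749596
0.144 [0.6403 0.0553 0.144 ] [ 0.6786 -0.0332  0.144 ] [0.6594 0.011  0.144 ] 0.0965 xyaw 23.3880456749596
0.148 [0.6402 0.0555 0.148 ] [ 0.6779 -0.0318  0.148 ] [0.659  0.0118 0.148 ] 0.0951 xyaw 23.388045674959614
(array([0.64083252, 0.05615909, 0.1358006 ]), array([0.00396948])) (array([ 0.67633662, -0.03438179,  0.14298356]), array([0.00459224]))
(array([0.6414028 , 0.05537471, 0.14174198]), array([0.00570578])) (array([ 0.67954777, -0.03511572,  0.14075022]), array([0.00084152]))
23.506902594060126 0.16354901664899302
23.50690259406012 0.160145307198056
[0.48497487 0.00430268 0.055     ] [0.60088741 0.05468607 0.055     ] 23.493007125784487 0.12638908412782487
[0.48689793 0.00514409 0.06      ] [0.6012748  0.05485997 0.06      ] 23.49300712578451 0.12471462106324802
```

Run:
```python
from h import *
plan([.659,.011,.312],toolR(23.4),5)
```

```text
{"slide":[0.0018, -0.0044, 0.0697],"turn":[0.001, 0.0, -0.006]} 
{"slide":[0.0019, -0.0043, 0.0696],"turn":[0.001, 0.001, -0.006]} 
{"slide":[0.0018, -0.0043, 0.0697],"turn":[0.001, 0.0, -0.006]} 
{"slide":[0.0019, -0.0043, 0.0697],"turn":[0.001, 0.001, -0.006]} 
{"slide":[0.0018, -0.0042, 0.0697],"turn":[0.001, 0.0, -0.006]}
```

Run:
```python
from h import *
stt()
```

```text
t 1.87 pos [0.659  0.0019 0.4514] F [-3.5 -2.   0.3] M [-0.2   0.21  0.02] open 0.0276 xyaw 22.55 z [-0.    -0.003 -1.   ] q [-0.07  0.28  1.24 -0.    1.63 -0.47]
```

>>> arm_command([
  {"slide": [0,0,0.03],"turn": [0,0,0]},
  {"slide": [0,0,0.03],"turn": [0,0,0]},
  {"slide": [0,0,0],"turn": [0,0,0]},
  {"slide": [0,0,0],"turn": [0,0,0]},
  {"slide": [0,0,0],"turn": [0,0,0]},
])

```text
t: 2.28
tool_pos: [0.6551, 0.0099, 0.4286]
orientation: [-3.077, -0.631, 0.001]
force: [-1.7, -0.3, 0.3]
opening: 0.0282
```

Run:
```python
from h import *
stt()
plan([.659,.011,.312],toolR(23.4),5)
```

```text
t 2.28 pos [0.6551 0.0099 0.4286] F [-1.7 -0.3  0.3] M [-0.03  0.07 -0.01] open 0.0282 xyaw 23.19 z [-0.001  0.    -1.   ] q [-0.06  0.27  1.28  0.    1.59 -0.47]
{"slide":[0.0021, 0.0003, 0.0583],"turn":[-0.0, 0.0, -0.001]} 
{"slide":[0.002, 0.0003, 0.0583],"turn":[-0.0, 0.0, -0.002]} 
{"slide":[0.0021, 0.0003, 0.0583],"turn":[-0.0, 0.001, -0.001]} 
{"slide":[0.002, 0.0003, 0.0583],"turn":[-0.001, -0.0, -0.002]} 
{"slide":[0.002, 0.0002, 0.0583],"turn":[0.0, -0.0, -0.001]}
```

Run:
```python
from h import *
im=shot("wrist","w2")
cv2.imwrite("pics/c4.png",cv2.resize(im[90:270,130:370],None,fx=3.2,fy=3.2,interpolation=cv2.INTER_CUBIC))
stt()
```

```text
t 2.33 pos [0.6552 0.0098 0.4293] F [ 0.4 -0.1  1.1] M [-0.03  0.   -0.03] open 0.0277 xyaw 23.18 z [ 0.001  0.    -1.   ] q [-0.06  0.27  1.28  0.    1.59 -0.47]
```

View pics/c4.png

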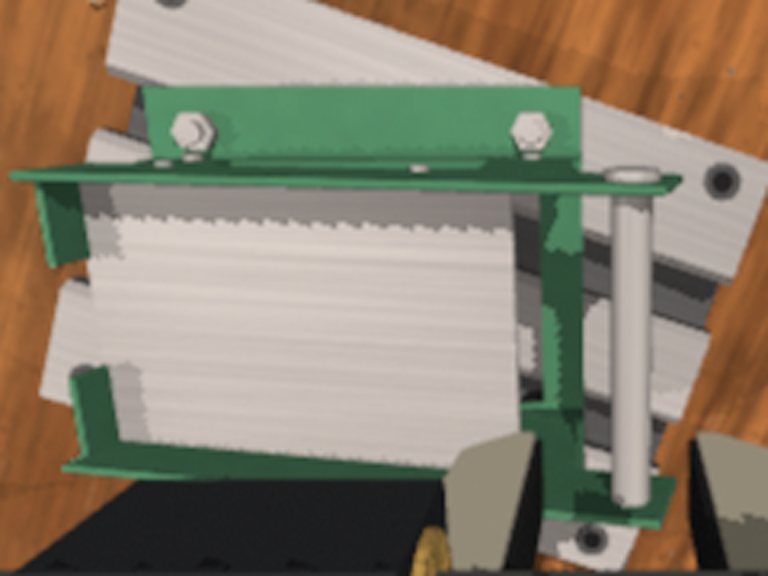

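Run:
```python
from h import *
t=lambda x,y:(130+x/3.2-.35,90+y/3.2-.35)
for z in(.140,.144,.148):
    a=cast("w2",*t(631,190),z);b=cast("w2",*t(632,505),z)
    print(z,a.round(4),b.round(4),((a+b)/2).round(4),np.linalg.norm(a-b).round(4),"xyaw",np.degrees(np.arctan2(*(a-b)[[1,0]]))-90)
plan([.659,.011,.312],toolR(23.4),5)
```

```text
0.14 [0.6403 0.0544 0.14  ] [ 0.6795 -0.0352  0.14  ] [0.6599 0.0096 0.14  ] 0.0978 xyaw 23.614620585322868
0.144 [0.6401 0.0546 0.144 ] [ 0.6787 -0.0336  0.144 ] [0.6594 0.0105 0.144 ] 0.0963 xyaw 23.614620585322868
0.148 [0.6399 0.0549 0.148 ] [ 0.6779 -0.0321  0.148 ] [0.6589 0.0114 0.148 ] 0.0949 xyaw 23.61462058532291
{"slide":[0.0019, 0.0002, 0.0587],"turn":[0.0, -0.0, -0.002]} 
{"slide":[0.002, 0.0001, 0.0586],"turn":[0.0, -0.0, -0.001]} 
{"slide":[0.0019, 0.0002, 0.0587],"turn":[0.0, -0.001, -0.002]} 
{"slide":[0.002, 0.0002, 0.0586],"turn":[0.0, 0.0, -0.001]} 
{"slide":[0.002, 0.0002, 0.0587],"turn":[0.0, -0.0, -0.002]}
```

>>> arm_command([
  {"slide": [0.005,0,0.058],"turn": [0,0,-0.008]},
  {"slide": [0.005,0,0.058],"turn": [0,0,0]},
  {"slide": [0,0,0.058],"turn": [0,0,0]},
  {"slide": [0,0,0.058],"turn": [0,0,0]},
  {"slide": [0,0,0.058],"turn": [0,0,0]},
])

```text
t: 2.75
tool_pos: [0.6593, 0.011, 0.313]
orientation: [3.076, 0.637, 0.003]
force: [-1.3, 0.2, 1.1]
opening: 0.0279
```

>>> arm_command([
  {"slide": [0,0,0],"turn": [0,0,0]},
  {"slide": [0,0,0],"turn": [0,0,0]},
  {"slide": [0,0,0],"turn": [0,0,0]},
  {"slide": [0,0,0],"turn": [0,0,0]},
  {"slide": [0,0,0],"turn": [0,0,0]},
], gripper=0, grip_force=50)

```text
t: 3.17
tool_pos: [0.6601, 0.0105, 0.3153]
orientation: [3.076, 0.635, 0.006]
force: [1.0, 1.1, 1.8]
opening: 0.0105
```

Run:
```python
from h import *
stt(); shot("wrist","w3"); shot("scene","s3")
im,_,_=ld("s3"); cv2.imwrite("pics/c5.png",cv2.resize(im[100:300,230:430],None,fx=3,fy=3,interpolation=cv2.INTER_CUBIC))
```

```text
t 3.17 pos [0.6601 0.0105 0.3153] F [1.  1.1 1.8] M [ 0.11 -0.05 -0.08] open 0.0105 xyaw 23.33 z [ 0.004  0.    -1.   ] q [-0.06  0.34  1.41  0.    1.39 -0.47]
```

View pics/w3.png

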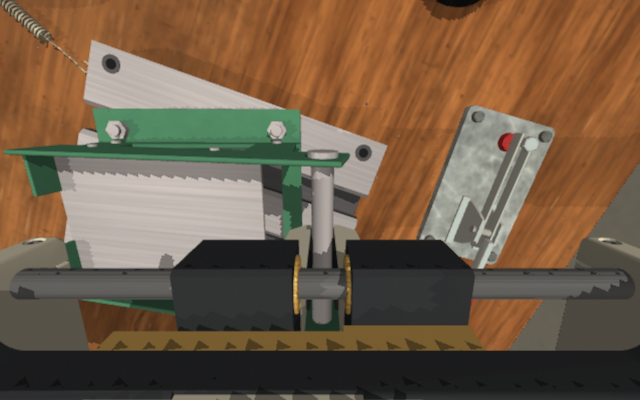

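View pics/c5.png

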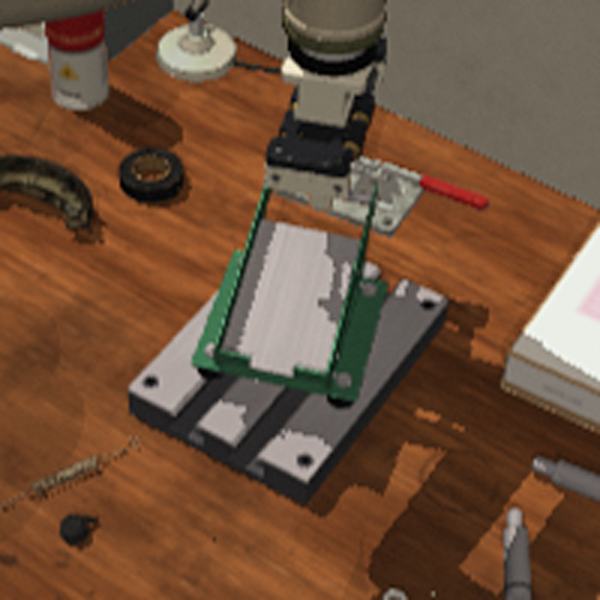

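```bash
cat >> h.py <<'E'
def rowsthrough(poses):
    "poses: list of (pos,R), first is the start"
    p,r=np.array(poses[0][0]),poses[0][1]
    for tp,tr in poses[1:]:
        d=np.round(r.inv().apply(np.array(tp)-p)/.4,4); w=np.round((r.inv()*tr).as_rotvec()/.5,3)
        print('{"slide":%s,"turn":%s}'%(d.tolist(),w.tolist())); p=p+r.apply(d*.4); r=r*Ro.from_rotvec(w*.5)
E
python3 - <<'E'
from h import *
C0=np.array([.6597,.0107])-.092*np.array([np.cos(np.radians(23.5)),np.sin(np.radians(23.5))])
pc=np.array([.5689,-.0277]); u=np.array([np.cos(np.radians(4.3)),np.sin(np.radians(4.3))]); C1=pc+.003*u
print(C0,C1)
P=[];N=10
for i in range(N+1):
    f=i/N; y=23.4+(4.3-23.4)*f; c=C0+(C1-C0)*f
    p=c+.092*np.array([np.cos(np.radians(y)),np.sin(np.radians(y))]); P.append(([*p,.314+.004*f],toolR(y))); print(p.round(4),y)
rowsthrough(P)
E
```

```text
[ 0.57533047 -0.02598491] [ 0.57189156 -0.02747506]
[0.6598 0.0106] 23.4
[0.6606 0.0076] 21.49
[0.6613 0.0045] 19.58
[0.662  0.0015] 17.669999999999998
[ 0.6625 -0.0016] 15.759999999999998
[ 0.6629 -0.0047] 13.85
[ 0.6633 -0.0078] 11.94
[ 0.6635 -0.011 ] 10.030000000000001
[ 0.6637 -0.0142] 8.12
[ 0.6637 -0.0174] 6.210000000000001
[ 0.6636 -0.0206] 4.300000000000001
{"slide":[-0.0011, 0.0077, -0.001],"turn":[0.0, 0.0, 0.067]}
{"slide":[-0.001, 0.0077, -0.001],"turn":[0.0, 0.0, 0.066]}
{"slide":[-0.0011, 0.0077, -0.001],"turn":[0.0, 0.0, 0.067]}
{"slide":[-0.0011, 0.0078, -0.001],"turn":[0.0, 0.0, 0.067]}
{"slide":[-0.001, 0.0077, -0.001],"turn":[0.0, 0.0, 0.066]}
{"slide":[-0.0011, 0.0079, -0.001],"turn":[0.0, 0.0, 0.067]}
{"slide":[-0.001, 0.0078, -0.001],"turn":[0.0, 0.0, 0.067]}
{"slide":[-0.001, 0.0079, -0.001],"turn":[0.0, 0.0, 0.066]}
{"slide":[-0.0011, 0.0079, -0.001],"turn":[0.0, 0.0, 0.067]}
{"slide":[-0.001, 0.008, -0.001],"turn":[0.0, 0.0, 0.067]}
```

>>> arm_command([
  {"slide": [-0.0005,0.004,0],"turn": [0,0,0.033]},
  {"slide": [-0.0005,0.004,0],"turn": [0,0,0.033]},
  {"slide": [-0.0005,0.004,-0.001],"turn": [0,0,0.033]},
  {"slide": [-0.0005,0.004,0],"turn": [0,0,0.033]},
  {"slide": [-0.0005,0.004,-0.001],"turn": [0,0,0.033]},
])

```text
t: 3.68
tool_pos: [0.6627, 0.005, 0.3171]
orientation: [-3.097, -0.508, -0.011]
force: [2.5, 14.5, 10.9]
opening: 0.0107
```

>>> arm_command([
  {"slide": [-0.0005,0.004,0],"turn": [0,0,0.033]},
  {"slide": [-0.0005,0.004,-0.001],"turn": [0,0,0.033]},
  {"slide": [-0.0005,0.004,-0.001],"turn": [0,0,0.033]},
  {"slide": [-0.0005,0.004,0],"turn": [0,0,0.033]},
  {"slide": [-0.0005,0.004,-0.001],"turn": [0,0,0.033]},
])

```text
t: 4.1
tool_pos: [0.6649, -0.0024, 0.3204]
orientation: [-3.115, -0.381, -0.018]
force: [3.4, 15.2, 15.7]
opening: 0.0107
```

Run:
```python
from h import *
stt(); shot("wrist","w4"); shot("scene","s4")
im,_,_=ld("s4"); a=cv2.resize(im[130:270,240:400],None,fx=2.5,fy=2.5,interpolation=cv2.INTER_CUBIC)
b=cv2.resize(ld("w4")[0],None,fx=.62,fy=.62); c=np.zeros((600,400,3),np.uint8); c[:350]=a; c[350:598,:397]=b; cv2.imwrite("pics/c6.png",c)
```

```text
t 4.10 pos [ 0.6649 -0.0024  0.3204] F [ 3.4 15.2 15.7] M [ 2.66 -0.67  0.21] open 0.0107 xyaw 13.94 z [ 0.011  0.005 -1.   ] q [-0.08  0.35  1.39  0.01  1.39 -0.33]
```

View pics/c6.png

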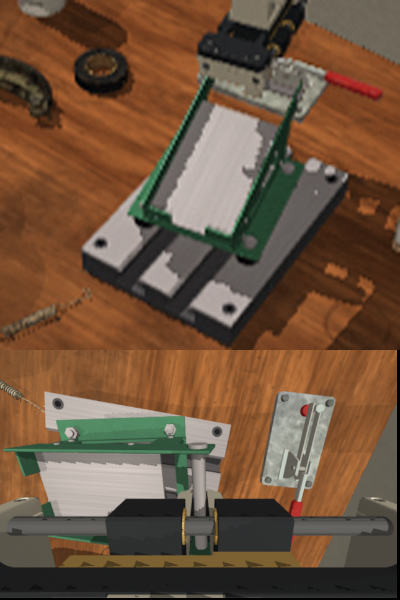

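>>> arm_command([
  {"slide": [-0.0005,0.004,-0.002],"turn": [0,0,0.033]},
  {"slide": [-0.0005,0.004,-0.002],"turn": [0,0,0.033]},
  {"slide": [-0.0005,0.004,-0.002],"turn": [0,0,0.033]},
  {"slide": [-0.0005,0.004,-0.002],"turn": [0,0,0.033]},
  {"slide": [-0.0005,0.004,-0.002],"turn": [0,0,0.033]},
])

```text
t: 4.62
tool_pos: [0.6635, -0.0138, 0.3189]
orientation: [3.131, 0.248, 0.001]
force: [1.5, 1.3, 0.9]
opening: 0.0107
```

>>> arm_command([
  {"slide": [-0.0005,0.004,-0.002],"turn": [0,0,0.033]},
  {"slide": [-0.0005,0.004,-0.002],"turn": [0,0,0.033]},
  {"slide": [-0.0005,0.004,-0.001],"turn": [0,0,0.033]},
  {"slide": [-0.0005,0.004,0],"turn": [0,0,0.033]},
  {"slide": [-0.0005,0.004,0],"turn": [0,0,0.033]},
])

```text
t: 5.03
tool_pos: [0.6629, -0.0221, 0.3195]
orientation: [3.139, 0.118, -0.004]
force: [0.4, -0.9, -4.9]
opening: 0.0104
```

Run:
```python
from h import *
stt(); shot("wrist","w5"); shot("top","t5"); shot("scene","s5")
im=ld("t5")[0]; cv2.imwrite("pics/c7.png",cv2.resize(im[150:260,270:370],None,fx=5.4,fy=5.4,interpolation=cv2.INTER_CUBIC))
im=ld("s5")[0]; cv2.imwrite("pics/c8.png",cv2.resize(im[130:270,240:400],None,fx=4,fy=4,interpolation=cv2.INTER_CUBIC))
```

```text
t 5.03 pos [ 0.6629 -0.0221  0.3195] F [ 0.4 -0.9 -4.9] M [-0.37 -0.26  0.17] open 0.0104 xyaw 4.30 z [-0.002 -0.    -1.   ] q [-0.11  0.35  1.39 -0.    1.4  -0.19]
```

View pics/c7.png

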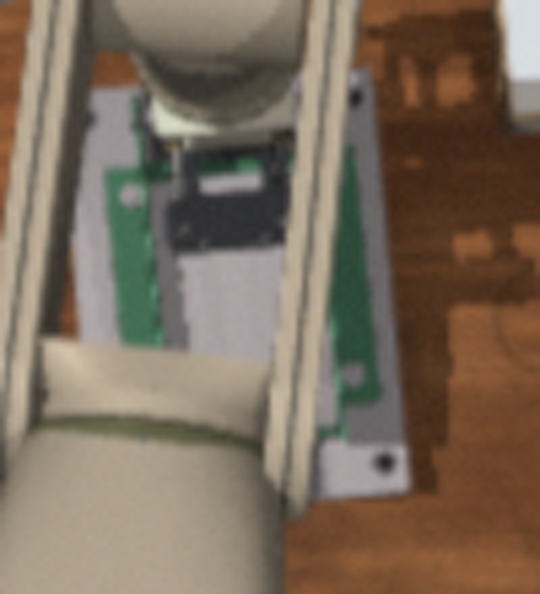

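View pics/c8.png

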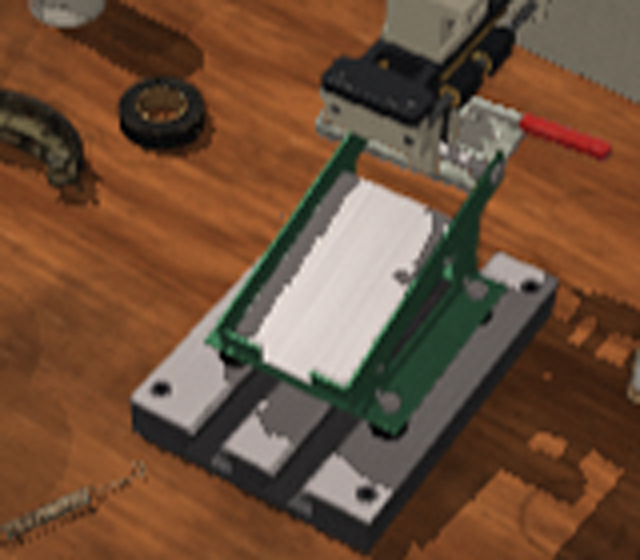

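View pics/w5.png

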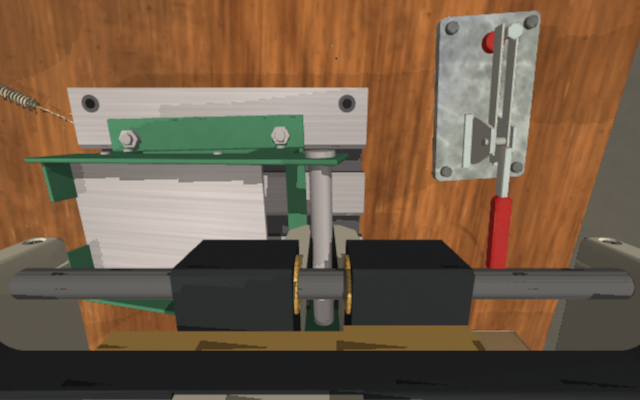

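Run:
```python
from h import *
im=ld("w5")[0]; cv2.imwrite("pics/c9.png",cv2.resize(im[80:180,20:380],None,fx=2.2,fy=4.4,interpolation=cv2.INTER_CUBIC))
```

```text
(no output)
```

View pics/c9.png

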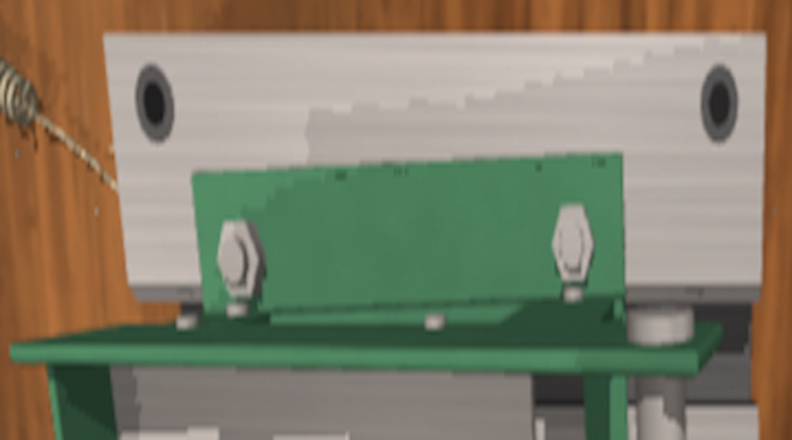

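>>> arm_command([
  {"slide": [0,0,0],"turn": [0,0,0.025]},
  {"slide": [0,0,0],"turn": [0,0,0.025]},
  {"slide": [0,0,0.003],"turn": [0,0,0]},
  {"slide": [0,0,0],"turn": [0,0,0]},
  {"slide": [0,0,0],"turn": [0,0,0]},
])

```text
t: 5.6
tool_pos: [0.6635, -0.0215, 0.3198]
orientation: [3.14, 0.082, 0.001]
force: [1.1, -0.6, -3.9]
opening: 0.0107
```

Run:
```python
from h import *
stt(); im=shot("wrist","w6"); cv2.imwrite("pics/c10.png",cv2.resize(im[80:180,20:380],None,fx=2.2,fy=4.4,interpolation=cv2.INTER_CUBIC))
```

```text
t 5.60 pos [ 0.6635 -0.0215  0.3198] F [ 1.1 -0.6 -3.9] M [-0.32 -0.39  0.13] open 0.0107 xyaw 3.00 z [ 0.001 -0.    -1.   ] q [-0.11  0.35  1.39  0.    1.4  -0.16]
```

View pics/c10.png

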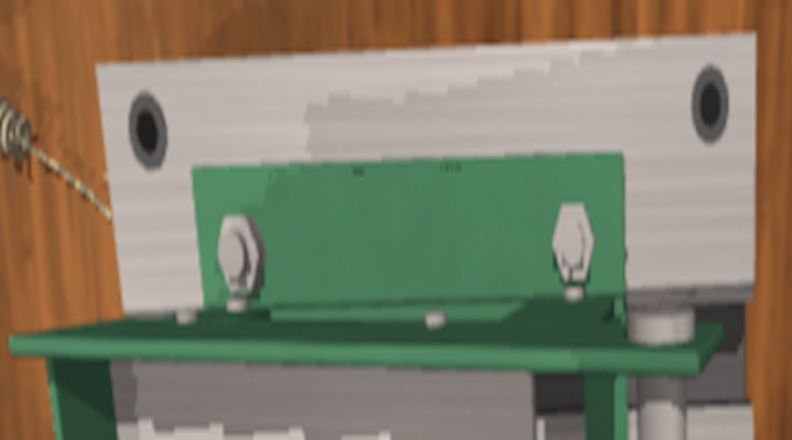

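>>> arm_command([
  {"slide": [0,0,0.004],"turn": [0,0,0]},
  {"slide": [0,0,0],"turn": [0,0,0]},
  {"slide": [0,0,0],"turn": [0,0,0]},
  {"slide": [0,0,0],"turn": [0,0,0]},
  {"slide": [0,0,0],"turn": [0,0,0]},
])

```text
t: 6.07
tool_pos: [0.6637, -0.0215, 0.3189]
orientation: [3.14, 0.082, 0.003]
force: [2.7, 0.2, 1.6]
opening: 0.0108
```

>>> arm_command([
  {"slide": [0,0,0],"turn": [0,0,0]},
  {"slide": [0,0,0],"turn": [0,0,0]},
  {"slide": [0,0,0],"turn": [0,0,0]},
  {"slide": [0,0,-0.05],"turn": [0,0,0]},
  {"slide": [0,0,-0.08],"turn": [0,0,0]},
], gripper=30)

```text
t: 6.48
tool_pos: [0.6618, -0.0215, 0.3649]
orientation: [-3.139, -0.081, 0.016]
force: [1.7, 0.1, -0.5]
opening: 0.0278
```

>>> arm_command([
  {"slide": [0,0,-0.1],"turn": [0,0,0]},
  {"slide": [0,0,-0.1],"turn": [0,0,0]},
  {"slide": [0,0,0],"turn": [0,0,0]},
  {"slide": [0,0,0],"turn": [0,0,0]},
  {"slide": [0,0,0],"turn": [0,0,0]},
])

```text
t: 6.9
tool_pos: [0.6632, -0.0216, 0.4496]
orientation: [-3.14, -0.082, 0.001]
force: [0.5, -0.3, -0.8]
opening: 0.0279
```

Run:
```python
from h import *
stt(); im=shot("wrist","w7"); shot("scene","s7"); stt()
im=ld("s7")[0]; cv2.imwrite("pics/c11.png",cv2.resize(im[130:270,240:400],None,fx=4,fy=4,interpolation=cv2.INTER_CUBIC))
```

```text
t 6.90 pos [ 0.6632 -0.0216  0.4496] F [ 0.5 -0.3 -0.8] M [-0.06  0.1  -0.02] open 0.0279 xyaw 2.98 z [-0.  0. -1.] q [-0.11  0.29  1.22  0.    1.63 -0.16]
t 7.00 pos [ 0.663  -0.0216  0.4475] F [ 0.4 -0.5 -0.4] M [0.01 0.05 0.01] open 0.0278 xyaw 2.98 z [-0.004  0.    -1.   ] q [-0.11  0.29  1.23 -0.    1.63 -0.16]
```

View pics/w7.png

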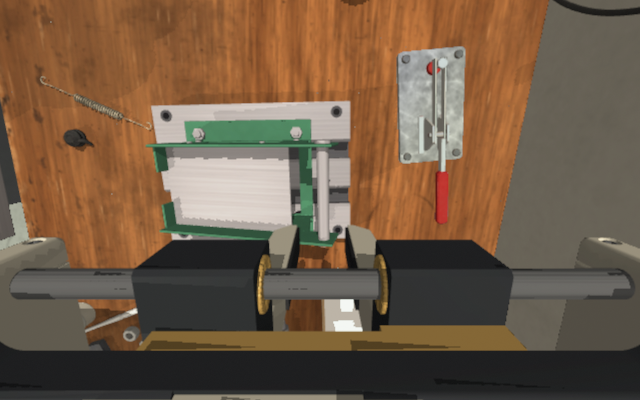

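View pics/c11.png

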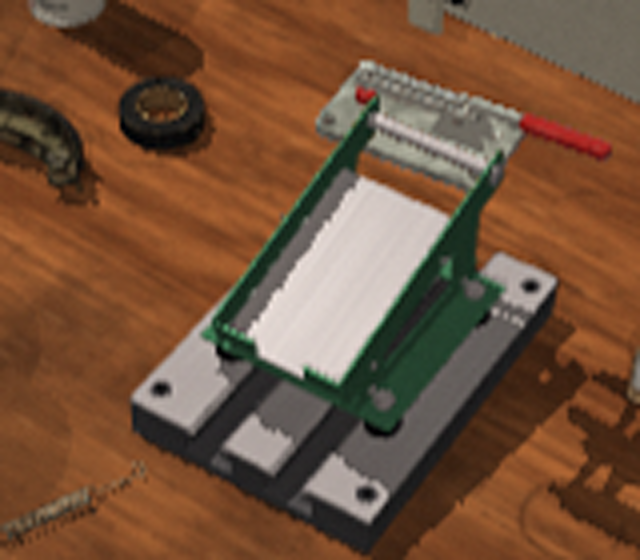

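Run:
```python
from h import *
im=ld("w7")[0]; cv2.imwrite("pics/c12.png",cv2.resize(im[92:252,140:360],None,fx=3.6,fy=3.6,interpolation=cv2.INTER_CUBIC))
```

```text
(no output)
```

View pics/c12.png

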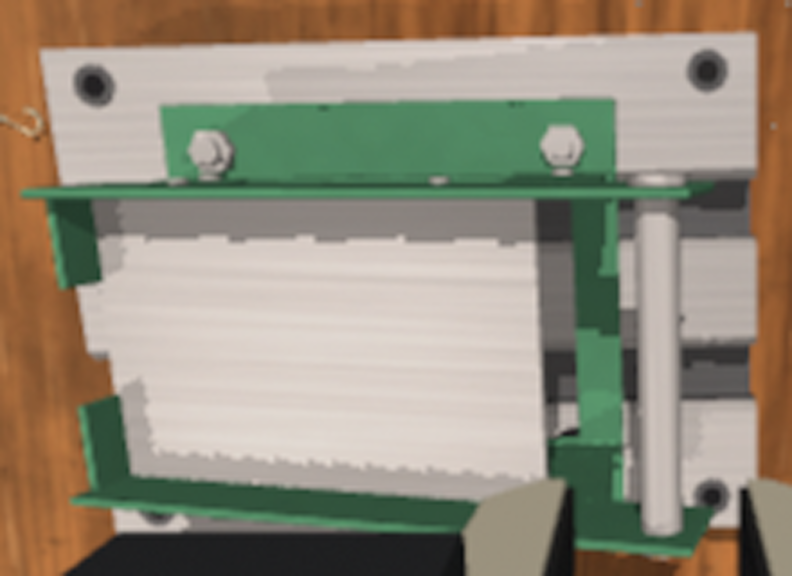

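Run:
```python
from h import *
t=lambda x,y:(140+x/3.6-.35,92+y/3.6-.35)
z=.1477
a=cast("w7",*t(657,194),z);b=cast("w7",*t(661,531),z);m=(a+b)/2
print("bar",a.round(4),b.round(4),m.round(4),np.linalg.norm(a-b).round(4),"xyaw",np.degrees(np.arctan2(*(a-b)[[1,0]]))-90)
for z,p,q in((.036,(40,49),(757,33)),(.05,(161,105),(614,98)),(.06,(210,152),(562,146))):
    a=cast("w7",*t(*p),z);b=cast("w7",*t(*q),z);print(a.round(4),b.round(4),np.degrees(np.arctan2(*(b-a)[[1,0]])),np.linalg.norm(a-b))
# hole positions plate
H=[cast("w7",*t(*p),.036) for p in((95,85),(707,70),(712,495))]
print(np.array(H).round(4))
# predicted chute corners at assumed pose
yaw=np.radians(4.0);u=np.array([np.cos(yaw),np.sin(yaw)]);v=np.array([-u[1],u[0]])
C=m[:2]-.0919*u;print("stand C",C,"plate frame",(C-[.5689,-.0277])@u,(C-[.5689,-.0277])@v)
s,c=np.sin(np.radians(14)),np.cos(np.radians(14))
for X,Y in((0,.0475),(0,-.0475),(.151,.0475),(.151,-.0475)):
    w=C+u*(-.09+X*c)+v*Y; P=[*w,.036+.056+X*s]; q=proj("w7",P); print(np.round(P,4),((q-[140,92]+.35)*3.6).round())
```

```text
bar [0.6606 0.0272 0.1477] [ 0.6668 -0.0692  0.1477] [ 0.6637 -0.021   0.1477] 0.0966 xyaw 3.680574134639187
[0.435  0.0605 0.036 ] [0.6941 0.0795 0.036 ] 4.192566440338523 0.2598460531406275
[0.484  0.0431 0.05  ] [0.6441 0.0538 0.05  ] 3.8311995075907754 0.16042165232413558
[0.5047 0.0282 0.06  ] [0.6271 0.0366 0.06  ] 3.9294612478665645 0.12270428466606773
[[ 0.4539  0.0489  0.036 ]
 [ 0.6769  0.0658  0.036 ]
 [ 0.6894 -0.0976  0.036 ]]
stand C [ 0.57203373 -0.02738703] plate frame 0.0031479290617122384 9.361439624915971e-05
[0.4789 0.0137 0.092 ] [ 90. 196.]
[ 0.4856 -0.081   0.092 ] [132. 476.]
[0.6251 0.0239 0.1285] [533. 195.]
[ 0.6317 -0.0708  0.1285] [547. 507.]
```

Run:
```python
from h import *
T0=lambda x,y:(270+x/4.2-.4,150+y/4.2-.4)
S0=lambda x,y:(260+x/3.3-.35,140+y/3.3-.35)
print("box bottom",cast("scene0",*S0(456,292),0)," top tri",tri("scene0",S0(460,258),"top0",T0(396,97)))
plan([.56,-.33,.37],toolR(5),12)
```

```text
box bottom [ 0.67509923 -0.19755149  0.        ]  top tri (array([ 0.66745503, -0.19630138,  0.04922408]), array([0.00262819]))
{"slide":[-0.0247, 0.0631, 0.0162],"turn":[-0.0, 0.001, -0.006]} 
{"slide":[-0.0249, 0.063, 0.0162],"turn":[-0.0, 0.0, -0.006]} 
{"slide":[-0.0251, 0.0629, 0.0162],"turn":[-0.0, 0.001, -0.006]} 
{"slide":[-0.0253, 0.0628, 0.0161],"turn":[-0.0, 0.001, -0.006]} 
{"slide":[-0.0255, 0.0628, 0.0162],"turn":[-0.001, 0.0, -0.005]} 
{"slide":[-0.0256, 0.0627, 0.0162],"turn":[0.0, 0.001, -0.006]} 
{"slide":[-0.0258, 0.0626, 0.0162],"turn":[0.0, 0.0, -0.006]} 
{"slide":[-0.0261, 0.0625, 0.0161],"turn":[0.0, 0.001, -0.006]} 
{"slide":[-0.0262, 0.0625, 0.0162],"turn":[0.0, 0.001, -0.006]} 
{"slide":[-0.0264, 0.0624, 0.0162],"turn":[-0.0, 0.0, -0.006]} 
{"slide":[-0.0266, 0.0623, 0.0161],"turn":[-0.0, 0.001, -0.006]} 
{"slide":[-0.0268, 0.0622, 0.0161],"turn":[-0.0, 0.001, -0.006]}
```

>>> arm_command([
  {"slide": [-0.03,0.076,0.019],"turn": [0,0,-0.007]},
  {"slide": [-0.03,0.076,0.019],"turn": [0,0,-0.007]},
  {"slide": [-0.03,0.075,0.019],"turn": [0,0,-0.007]},
  {"slide": [-0.03,0.075,0.019],"turn": [0,0,-0.007]},
  {"slide": [-0.031,0.075,0.019],"turn": [0,0,-0.007]},
], gripper=42)

```text
t: 7.42
tool_pos: [0.6109, -0.1767, 0.4092]
orientation: [-3.138, -0.11, 0.005]
force: [0.1, 0.3, 0.1]
opening: 0.0391
```

>>> arm_command([
  {"slide": [-0.031,0.075,0.019],"turn": [0,0,-0.007]},
  {"slide": [-0.031,0.075,0.019],"turn": [0,0,-0.007]},
  {"slide": [-0.031,0.075,0.019],"turn": [0,0,-0.007]},
  {"slide": [-0.031,0.075,0.019],"turn": [0,0,-0.007]},
  {"slide": [-0.031,0.075,0.019],"turn": [0,0,-0.007]},
])

```text
t: 7.83
tool_pos: [0.5604, -0.3311, 0.3712]
orientation: [-3.136, -0.137, 0.005]
force: [0.7, 0.0, -0.2]
opening: 0.039
```

>>> arm_command([
  {"slide": [0,0,0],"turn": [0,0,0]},
  {"slide": [0,0,0],"turn": [0,0,0]},
  {"slide": [0,0,0],"turn": [0,0,0]},
  {"slide": [0,0,0],"turn": [0,0,0]},
  {"slide": [0,0,0],"turn": [0,0,0]},
])

```text
t: 8.25
tool_pos: [0.5622, -0.3287, 0.374]
orientation: [-3.138, -0.139, -0.0]
force: [0.5, 0.3, 0.1]
opening: 0.0397
```

Run:
```python
from h import *
stt(); im=shot("wrist","w8"); print(proj("w8",[.612,-.314,.011]),proj("w8",[.506,-.308,.011]))
```

```text
t 8.25 pos [ 0.5622 -0.3287  0.374 ] F [0.5 0.3 0.1] M [-0.02  0.03 -0.01] open 0.0397 xyaw 5.08 z [ 0.  0. -1.] q [-0.61  0.28  1.37  0.    1.49 -0.7 ]
[364.3393809  174.97970735] [276.65771853 162.21728695]
```

View pics/w8.png

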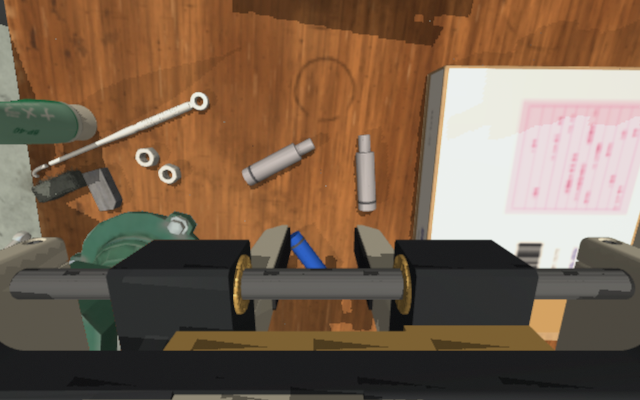

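Run:
```python
from h import *
im=ld("w8")[0]; cv2.imwrite("pics/c13.png",cv2.resize(im[125:220,235:385],None,fx=5.3,fy=5.3,interpolation=cv2.INTER_CUBIC))
hsv=cv2.cvtColor(im,cv2.COLOR_BGR2HSV); m=((hsv[...,1]<70)&(hsv[...,2]>60)).astype(np.uint8); M=np.zeros_like(m);M[125:220,235:385]=m[125:220,235:385]
n,l,st,ce=cv2.connectedComponentsWithStats(M)
for i in range(1,n):
    if st[i,4]>100:
        ys,xs=np.where(l==i); P=np.array([cast("w8",x,y,.011)[:2] for x,y in zip(xs,ys)]); mu=P.mean(0); w,v=np.linalg.eigh(np.cov(P.T)); d=v[:,1]; q=(P-mu)@d
        if d[1]<0:d=-d;q=-q
        print(st[i],mu.round(4),"L",np.ptp(q).round(4),"mid",(mu+d*(q.max()+q.min())/2).round(4),"ends",(mu+d*q.max()).round(4),(mu+d*q.min()).round(4),"ang",np.degrees(np.arctan2(d[1],d[0])).round(1))
```

```text
[ 356  135   20   77 1236] [ 0.6134 -0.3145] L 0.0929 mid [ 0.6131 -0.3129] ends [ 0.6051 -0.2672] [ 0.6211 -0.3587] ang 99.9
[ 242  138   73   47 1293] [ 0.5053 -0.3074] L 0.0935 mid [ 0.507  -0.3063] ends [ 0.5465 -0.2813] [ 0.4675 -0.3314] ang 32.3
```

View pics/c13.png

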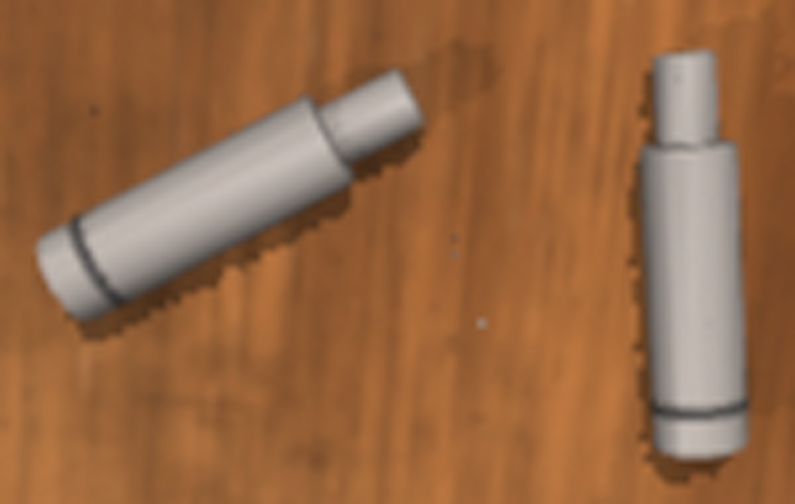

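Run:
```python
from h import *
plan([.6138,-.3184,.26],toolR(9.6),5)
```

```text
{"slide":[0.0262, -0.0029, 0.0571],"turn":[0.0, -0.0, -0.032]} 
{"slide":[0.0261, -0.0025, 0.057],"turn":[0.0, -0.0, -0.031]} 
{"slide":[0.0263, -0.0021, 0.0571],"turn":[0.0, -0.0, -0.032]} 
{"slide":[0.0262, -0.0016, 0.0571],"turn":[0.0, -0.0, -0.031]} 
{"slide":[0.0263, -0.0013, 0.0571],"turn":[0.0, -0.001, -0.032]}
```

>>> arm_command([
  {"slide": [0.033,-0.003,0.06],"turn": [0,0,-0.053]},
  {"slide": [0.033,-0.003,0.06],"turn": [0,0,-0.053]},
  {"slide": [0.033,-0.002,0.06],"turn": [0,0,-0.053]},
  {"slide": [0.032,-0.002,0.053],"turn": [0,0,0]},
  {"slide": [0,0,0.052],"turn": [0,0,0]},
])

```text
t: 8.72
tool_pos: [0.6151, -0.3175, 0.259]
orientation: [-3.13, -0.265, -0.002]
force: [0.9, 0.0, -0.2]
opening: 0.0392
```

>>> arm_command([
  {"slide": [0,0,0.04],"turn": [0,0,0]},
  {"slide": [0,0,0.04],"turn": [0,0,0]},
  {"slide": [0,0,0.04],"turn": [0,0,0]},
  {"slide": [0,0,0],"turn": [0,0,0]},
  {"slide": [0,0,0],"turn": [0,0,0]},
])

```text
t: 9.13
tool_pos: [0.613, -0.3184, 0.2111]
orientation: [-3.129, -0.263, 0.003]
force: [0.4, -0.5, 1.1]
opening: 0.0393
```

Run:
```python
from h import *
stt(); plan([.6138,-.3184,.189],toolR(9.6),3)
```

```text
t 9.13 pos [ 0.613  -0.3184  0.2111] F [ 0.4 -0.5  1.1] M [-0.09  0.04  0.01] open 0.0393 xyaw 9.60 z [-0.002  0.001 -1.   ] q [-0.55  0.52  1.37  0.    1.25 -0.72]
{"slide":[0.0007, 0.0002, 0.0184],"turn":[-0.001, 0.001, 0.0]} 
{"slide":[0.0007, 0.0001, 0.0184],"turn":[-0.001, 0.001, 0.0]} 
{"slide":[0.0006, 0.0002, 0.0185],"turn":[-0.001, 0.001, 0.0]}
```

>>> arm_command([
  {"slide": [0.002,0,0.019],"turn": [0,0,0]},
  {"slide": [0,0,0.018],"turn": [0,0,0]},
  {"slide": [0,0,0.018],"turn": [0,0,0]},
  {"slide": [0,0,0],"turn": [0,0,0]},
  {"slide": [0,0,0],"turn": [0,0,0]},
])

```text
t: 9.55
tool_pos: [0.6136, -0.3191, 0.1892]
orientation: [-3.13, -0.261, 0.002]
force: [-0.6, 0.1, -0.2]
opening: 0.0391
```

>>> arm_command([
  {"slide": [0,0,0],"turn": [0,0,0]},
  {"slide": [0,0,0],"turn": [0,0,0]},
  {"slide": [0,0,0],"turn": [0,0,0]},
  {"slide": [0,0,0],"turn": [0,0,0]},
  {"slide": [0,0,0],"turn": [0,0,0]},
], gripper=0, grip_force=25)

```text
t: 9.97
tool_pos: [0.6141, -0.3194, 0.1905]
orientation: [3.13, 0.261, 0.001]
force: [0.1, -0.1, 1.1]
opening: 0.0216
```

>>> arm_command([
  {"slide": [0,0,-0.04],"turn": [0,0,0]},
  {"slide": [0,0,-0.08],"turn": [0,0,0]},
  {"slide": [0,0,-0.09],"turn": [0,0,0]},
  {"slide": [0,0,-0.09],"turn": [0,0,0]},
  {"slide": [0,0,-0.09],"turn": [0,0,0]},
])

```text
t: 10.38
tool_pos: [0.6134, -0.319, 0.3483]
orientation: [-3.13, -0.261, 0.001]
force: [0.2, -0.0, -2.3]
opening: 0.0212
```

Run:
```python
from h import *
stt(); im=shot("wrist","w9")
```

```text
t 10.38 pos [ 0.6134 -0.319   0.3483] F [ 0.2 -0.  -2.3] M [-0.15  0.02  0.01] open 0.0212 xyaw 9.54 z [-0.  0. -1.] q [-0.55  0.4   1.27 -0.    1.47 -0.72]
```

View pics/w9.png

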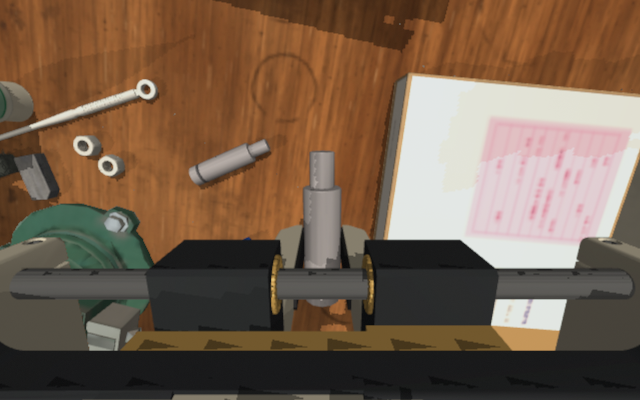

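Run:
```python
from h import *
im=ld("w9")[0]; cv2.imwrite("pics/c14.png",cv2.resize(im[140:320,270:375],None,fx=3.3,fy=3.3,interpolation=cv2.INTER_CUBIC))
s=robot.read_state();R=Ro.from_rotvec(s["orientation"]);p=s["tool_pos"]
for z in(.1688,):
  for q in((321,152),(321,187),(322,305)):
    w=cast("w9",*q,z); print(q,w.round(4),"tool",R.inv().apply(w-p).round(4))
# predicted pixels in tool frame: tip at y=-.05, barrel end y=+.04
for y in(-.05,-.03,.04): print(y,proj("w9",p+R.apply([0,y,.1795])).round(1))
```

```text
(321, 152) [ 0.6038 -0.267   0.1688] tool [-0.004  -0.0556  0.1894]
(321, 187) [ 0.607  -0.2863  0.1688] tool [-0.004  -0.036   0.1896]
(322, 305) [ 0.6202 -0.361   0.1688] tool [-0.0035  0.0399  0.1902]
-0.05 [328.5 164.3]
-0.03 [328.3 201.6]
0.04 [327.7 315.9]
```

View pics/c14.png

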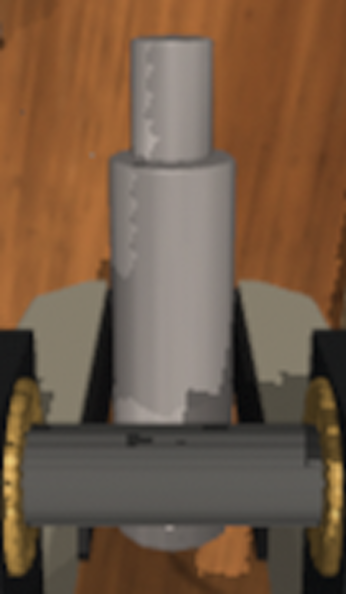

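Run:
```python
from h import *
_,K,T=ld("w9"); print(T[:3,3], T[:3,3]-np.array([.6134,-.319,.3483]))
p=np.array([.6134,-.319]);d=np.array([np.cos(np.radians(99.54)),np.sin(np.radians(99.54))]);n=np.array([d[1],-d[0]])
t=lambda x,y:(270+x/3.3-.35,140+y/3.3-.35)
for za in(.1688,):
  for q,dz in((t(172,38),.007),(t(172,157),.011),(t(172,550),.011)):
    w=cast("w9",*q,za+dz)[:2]; print(np.round(q,1),((w-p)@d).round(4),((w-p)@n).round(4))
```

```text
[ 0.60210439 -0.25386606  0.32836667] [-0.01129561  0.06513394 -0.01993333]
[321.8 151.2] 0.0539 -0.0004
[321.8 187.2] 0.0354 -0.0004
[321.8 306.3] -0.036 -0.0004
```

```bash
cat >> h.py <<'E'
YAW=3.9; CC=np.array([.5720,-.0274]); S14,C14=np.sin(np.radians(14)),np.cos(np.radians(14))
def chute(X,Y,Z):
    y=np.radians(YAW);u=np.array([np.cos(y),np.sin(y)]);v=np.array([-u[1],u[0]])
    return np.array([*(CC+u*(-.09+X*C14-Z*S14)+v*Y),.092+X*S14+Z*C14])
def chR():
    y=np.radians(YAW);u=np.array([np.cos(y),np.sin(y),0]);k=np.array([0,0,1.])
    x=C14*u+S14*k; z=-(-S14*u+C14*k); return Ro.from_matrix(np.c_[x,np.cross(z,x),z])
def tcpfor(X,Z,dpin,Y=0.): # pin axis at X,Z ; dpin = pin centre offset toward chute +y from TCP
    return chute(X,Y-dpin,Z+.1795)
E
python3 - <<'E'
from h import *
stt(); print(tcpfor(.045,.09,.009)); plan(tcpfor(.045,.09,.009),chR(),10)
print(tcpfor(.045,.012,.009))
E
```

```text
t 10.43 pos [ 0.6151 -0.32    0.3587] F [ 2.3 -0.6  4.4] M [-0.12 -0.08  0.02] open 0.0212 xyaw 9.55 z [ 0.01  -0.006 -1.   ] q [-0.55  0.4   1.26 -0.    1.47 -0.72]
[ 0.46133578 -0.04396522  0.36438118]
{"slide":[-0.0264, -0.0744, -0.0022],"turn":[-0.001, 0.047, 0.02]} 
{"slide":[-0.0272, -0.0741, -0.003],"turn":[-0.001, 0.047, 0.02]} 
{"slide":[-0.0278, -0.0739, -0.0036],"turn":[-0.001, 0.047, 0.019]} 
{"slide":[-0.0283, -0.0736, -0.0042],"turn":[-0.001, 0.047, 0.02]} 
{"slide":[-0.0291, -0.0733, -0.005],"turn":[-0.001, 0.047, 0.02]} 
{"slide":[-0.0296, -0.073, -0.0058],"turn":[-0.001, 0.047, 0.02]} 
{"slide":[-0.0302, -0.0727, -0.0064],"turn":[-0.001, 0.047, 0.02]} 
{"slide":[-0.0308, -0.0724, -0.0073],"turn":[-0.001, 0.047, 0.019]} 
{"slide":[-0.0313, -0.0721, -0.008],"turn":[-0.0, 0.047, 0.02]} 
{"slide":[-0.0318, -0.0718, -0.0087],"turn":[-0.001, 0.047, 0.02]} 
[ 0.48016199 -0.04268178  0.28869812]
```

>>> arm_command([
  {"slide": [-0.026,-0.074,-0.002],"turn": [0,0.047,0.02]},
  {"slide": [-0.027,-0.074,-0.003],"turn": [0,0.047,0.02]},
  {"slide": [-0.028,-0.074,-0.004],"turn": [0,0.047,0.02]},
  {"slide": [-0.028,-0.074,-0.004],"turn": [0,0.047,0.02]},
  {"slide": [-0.029,-0.073,-0.005],"turn": [0,0.047,0.02]},
])

```text
t: 10.85
tool_pos: [0.5363, -0.1801, 0.3511]
orientation: [-3.121, -0.181, -0.185]
force: [0.3, 1.0, -1.2]
opening: 0.0211
```

>>> arm_command([
  {"slide": [-0.03,-0.073,-0.006],"turn": [0,0.047,0.02]},
  {"slide": [-0.03,-0.073,-0.006],"turn": [0,0.047,0.02]},
  {"slide": [-0.031,-0.072,-0.007],"turn": [0,0.047,0.02]},
  {"slide": [-0.031,-0.072,-0.008],"turn": [0,0.047,0.02]},
  {"slide": [-0.032,-0.072,-0.009],"turn": [0,0.047,0.02]},
])

```text
t: 11.27
tool_pos: [0.4594, -0.0422, 0.356]
orientation: [-3.099, -0.101, -0.367]
force: [0.2, 0.0, -2.0]
opening: 0.0213
```

>>> arm_command([
  {"slide": [0,0,0],"turn": [0,0,0]},
  {"slide": [0,0,0],"turn": [0,0,0]},
  {"slide": [0,0,0],"turn": [0,0,0]},
  {"slide": [0,0,0],"turn": [0,0,0]},
  {"slide": [0,0,0],"turn": [0,0,0]},
])

```text
t: 11.68
tool_pos: [0.4609, -0.0441, 0.3557]
orientation: [-3.099, -0.101, -0.364]
force: [0.0, -0.6, -2.6]
opening: 0.0213
```

Run:
```python
from h import *
stt(); im=shot("wrist","w10"); s=robot.read_state(); R=Ro.from_rotvec(s["orientation"]); print("want pos",tcpfor(.045,.09,.009).round(4),"rot err deg",np.degrees((R.inv()*chR()).as_rotvec()).round(2)); plan(tcpfor(.045,.09,.009),chR(),1)
```

```text
t 11.68 pos [ 0.4609 -0.0441  0.3557] F [ 0.  -0.6 -2.6] M [-0.11  0.29  0.03] open 0.0213 xyaw 3.65 z [ 0.231  0.027 -0.973] q [-0.24 -0.35  2.03  0.09  1.24 -0.32]
want pos [ 0.4613 -0.044   0.3644] rot err deg [-0.63  0.59 -0.26]
{"slide":[0.0063, -0.0005, -0.0214],"turn":[-0.022, 0.021, -0.009]}
```

View pics/w10.png

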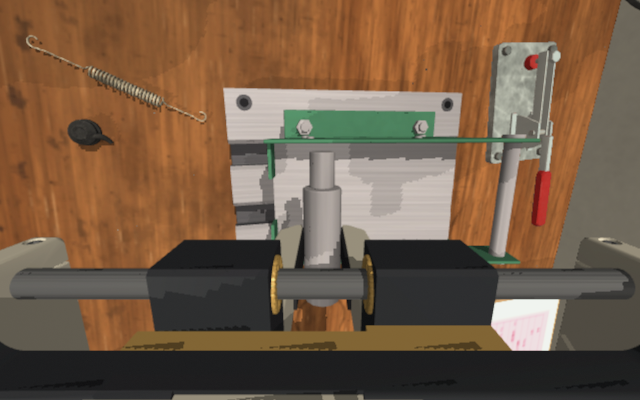

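Run:
```python
from h import *
im=ld("w10")[0]; cv2.imwrite("pics/c15.png",cv2.resize(im[100:270,220:560],None,fx=2.35,fy=3.5,interpolation=cv2.INTER_CUBIC))
for n,p in dict(Ltop0=chute(0,.0475,.024),Ltop=chute(.1,.0475,.024),Lfl=chute(0,.0475,0),Lfl2=chute(.15,.0475,0),barL=chute(.19,.0475,.01),barR=chute(.19,-.0475,.01),tip=chute(.045,.045,.097),tipax=chute(.045,.045,.09-.009)).items():
    q=proj("w10",p); print(n,q.round(1),((q-[220,100])*[2.35,3.5]).round())
```

```text
Ltop0 [268.2 144. ] [113. 154.]
Ltop [402.4 143.5] [429. 152.]
Lfl [273.7 142.7] [126. 149.]
Lfl2 [455.7 142. ] [554. 147.]
barL [512.4 142.3] [687. 148.]
barR [496.  254.2] [648. 540.]
tip [330.2 155.4] [259. 194.]
tipax [329.7 153. ] [258. 186.]
```

View pics/c15.png

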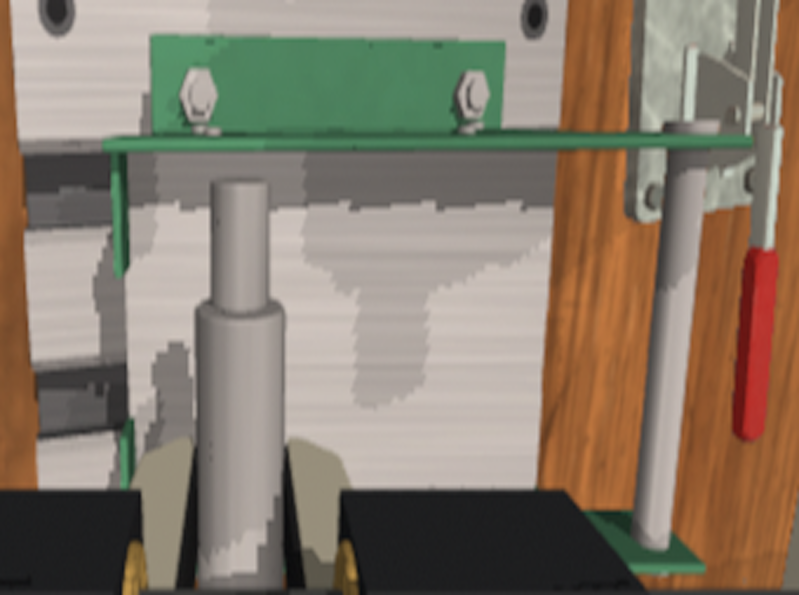

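Run:
```python
from h import *
stt();plan(tcpfor(.045,.04,.009),chR(),3)
```

```text
t 11.73 pos [ 0.4609 -0.0441  0.3555] F [-0.2  0.8 -1.6] M [-0.12  0.29  0.  ] open 0.0215 xyaw 3.64 z [ 0.231  0.027 -0.973] q [-0.24 -0.35  2.03  0.09  1.24 -0.32]
{"slide":[0.0025, 0.0003, 0.0345],"turn":[-0.007, 0.007, -0.003]} 
{"slide":[0.0024, 0.0001, 0.0346],"turn":[-0.008, 0.007, -0.003]} 
{"slide":[0.0023, 0.0001, 0.0346],"turn":[-0.007, 0.007, -0.003]}
```

>>> arm_command([
  {"slide": [0.003,0,0.034],"turn": [-0.011,0.01,-0.004]},
  {"slide": [0.002,0,0.034],"turn": [-0.011,0.01,-0.004]},
  {"slide": [0.002,0,0.034],"turn": [0,0,0]},
  {"slide": [0,0,0],"turn": [0,0,0]},
  {"slide": [0,0,0],"turn": [0,0,0]},
])

```text
t: 12.15
tool_pos: [0.4727, -0.0426, 0.3156]
orientation: [-3.108, -0.106, -0.378]
force: [-0.0, 0.2, -2.0]
opening: 0.0217
```

Run:
```python
from h import *
stt(); im=shot("wrist","w11"); s=robot.read_state(); R=Ro.from_rotvec(s["orientation"]); print("want pos",tcpfor(.045,.04,.009).round(4),"rot err deg",np.degrees((R.inv()*chR()).as_rotvec()).round(2));
cv2.imwrite("pics/c16.png",cv2.resize(im[70:330,200:520],None,fx=2.3,fy=2.3,interpolation=cv2.INTER_CUBIC))
for n,p in dict(Ltop0=chute(0,.0475,.024),Ltop=chute(.045,.0475,.024),Rtop=chute(.045,-.0475,.024),Rtop2=chute(.1,-.0475,.024),barL=chute(.19,.0475,.01),barR=chute(.19,-.0475,.01)).items():
    q=proj("w11",p); print(n,((q-[200,70])*2.3).round())
plan(tcpfor(.045,.012,.009),chR(),2)
```

```text
t 12.15 pos [ 0.4727 -0.0426  0.3156] F [-0.   0.2 -2. ] M [-0.05  0.23 -0.03] open 0.0217 xyaw 3.89 z [ 0.239  0.017 -0.971] q [-0.23 -0.28  2.06  0.08  1.14 -0.32]
want pos [ 0.4734 -0.0431  0.3159] rot err deg [-0.02  0.04 -0.  ]
Ltop0 [114. 172.]
Ltop [286. 172.]
Rtop [285. 498.]
Rtop2 [471. 498.]
barL [801. 169.]
barR [744. 475.]
{"slide":[0.0003, 0.0007, 0.036],"turn":[-0.0, 0.001, -0.0]} 
{"slide":[0.0003, 0.0006, 0.036],"turn":[-0.001, 0.0, -0.0]}
```

View pics/c16.png

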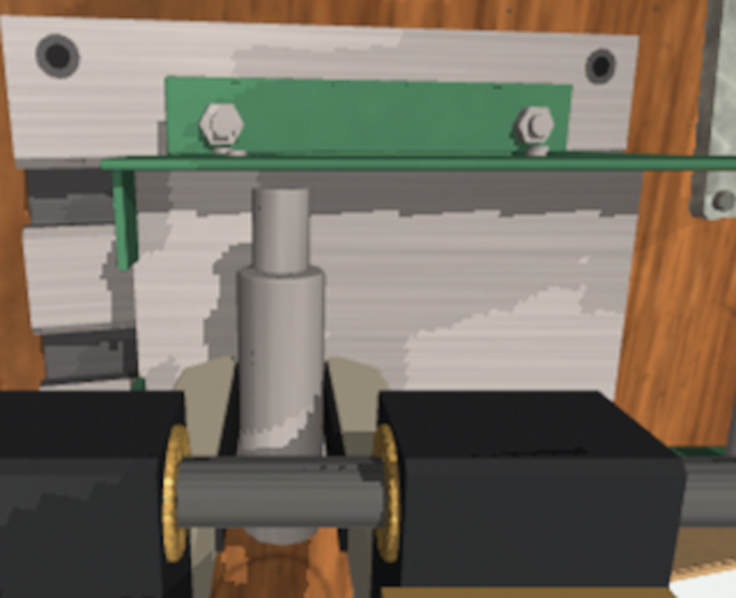

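Run:
```python
from h import *
for Y in(.043,.045,.047): print(Y,((proj("w11",chute(.045,Y,.047))-[200,70])*2.3).round(1))
for Y in(.0475,.049,.0505): print("pl",Y,((proj("w11",chute(.045,Y,.024))-[200,70])*2.3).round(1))
for Y in(-.045,-.047): print("end",Y,((proj("w11",chute(.045,Y,.051))-[200,70])*2.3).round(1))
```

```text
0.043 [286.4 198. ]
0.045 [286.4 189.2]
0.047 [286.4 180.3]
pl 0.0475 [285.8 172.1]
pl 0.049 [285.9 166.3]
pl 0.0505 [285.9 160.4]
end -0.045 [285.8 546. ]
end -0.047 [285.8 552.9]
```

>>> arm_command([
  {"slide": [0,0,0.018],"turn": [0,0,0]},
  {"slide": [0,0,0.018],"turn": [0,0,0]},
  {"slide": [0,0,0.018],"turn": [0,0,0]},
  {"slide": [0,0,0.016],"turn": [0,0,0]},
  {"slide": [0,0,0],"turn": [0,0,0]},
])

```text
t: 12.62
tool_pos: [0.4792, -0.0416, 0.2874]
orientation: [-3.108, -0.107, -0.378]
force: [-0.6, 0.1, -2.1]
opening: 0.0211
```

Run:
```python
from h import *
stt(); im=shot("wrist","w12"); print("want pos",tcpfor(.045,.012,.009).round(4))
cv2.imwrite("pics/c17.png",cv2.resize(im[70:330,200:520],None,fx=2.3,fy=2.3,interpolation=cv2.INTER_CUBIC))
plan(tcpfor(.045,.012,.009),chR(),1)
im=shot("scene","s12"); cv2.imwrite("pics/c18.png",cv2.resize(im[130:270,240:400],None,fx=4,fy=4,interpolation=cv2.INTER_CUBIC))
```

```text
t 12.62 pos [ 0.4792 -0.0416  0.2874] F [-0.6  0.1 -2.1] M [-0.1   0.29  0.05] open 0.0211 xyaw 3.93 z [ 0.239  0.017 -0.971] q [-0.22 -0.23  2.07  0.08  1.08 -0.32]
want pos [ 0.4802 -0.0427  0.2887]
{"slide":[0.0023, 0.0027, -0.0009],"turn":[-0.002, 0.004, 0.001]}
```

View pics/c17.png

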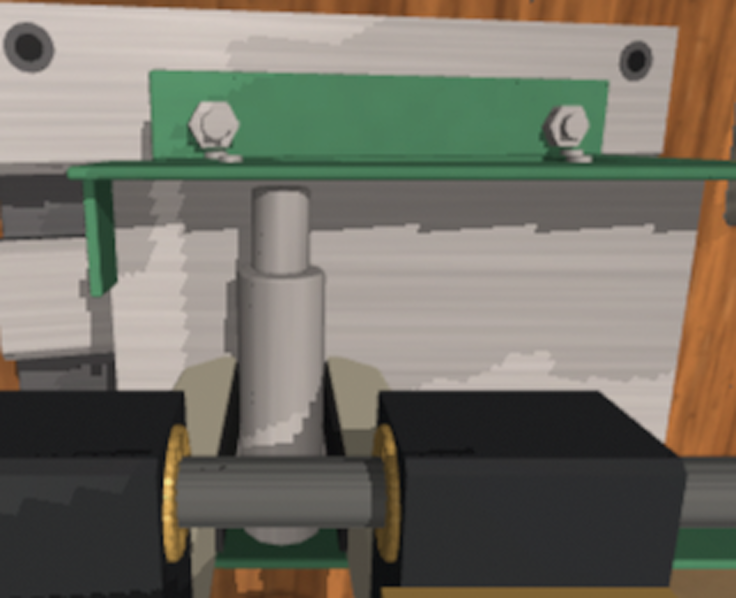

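View pics/c18.png

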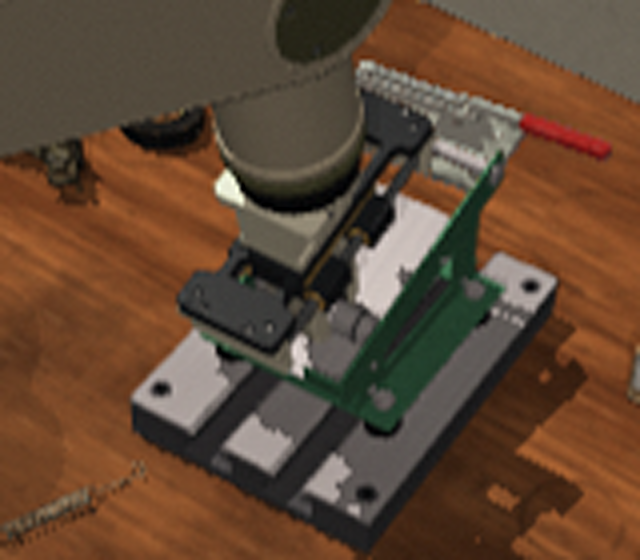

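>>> arm_command([
  {"slide": [0,0,0.002],"turn": [0,0,0]},
  {"slide": [0,0,0],"turn": [0,0,0]},
  {"slide": [0,0,0],"turn": [0,0,0]},
  {"slide": [0,0,0],"turn": [0,0,0]},
  {"slide": [0,0,0],"turn": [0,0,0]},
], gripper=38)

```text
t: 13.13
tool_pos: [0.48, -0.0418, 0.289]
orientation: [-3.108, -0.107, -0.383]
force: [-0.6, 0.2, -0.1]
opening: 0.0352
```

>>> arm_command([
  {"slide": [0,0,-0.02],"turn": [0,0,0]},
  {"slide": [0,0,-0.04],"turn": [0,0,0]},
  {"slide": [0,0,-0.08],"turn": [0,0,0]},
  {"slide": [0,0,-0.08],"turn": [0,0,0]},
  {"slide": [0,0,-0.08],"turn": [0,0,0]},
])

```text
t: 13.55
tool_pos: [0.4501, -0.0437, 0.4067]
orientation: [-3.108, -0.107, -0.382]
force: [-0.1, -0.7, -1.1]
opening: 0.0352
```

Run:
```python
from h import *
stt(); im=shot("wrist","w13")
```

```text
t 13.55 pos [ 0.4501 -0.0437  0.4067] F [-0.1 -0.7 -1.1] M [-0.05  0.15 -0.01] open 0.0352 xyaw 3.94 z [ 0.241  0.017 -0.97 ] q [-0.24 -0.42  1.99  0.08  1.34 -0.32]
```

View pics/w13.png

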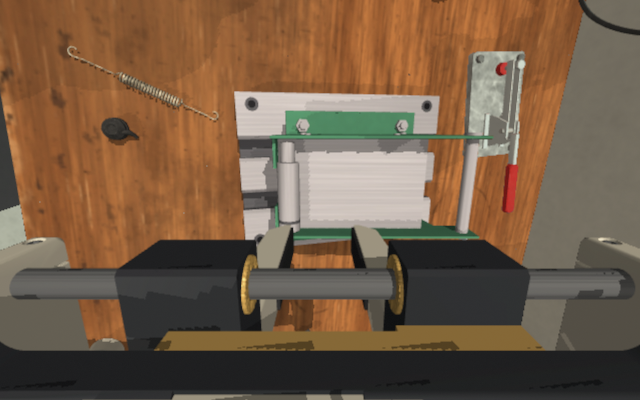

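Run:
```python
from h import *
stt(); plan([.5024,-.3089,.30],toolR(-57.7),10)
```

```text
t 13.60 pos [ 0.4507 -0.044   0.4145] F [ 2.6 -0.3  5.6] M [-0.06  0.02 -0.03] open 0.0353 xyaw 3.99 z [ 0.251  0.014 -0.968] q [-0.24 -0.42  1.98  0.08  1.34 -0.32]
{"slide":[0.0008, 0.0669, 0.03],"turn":[-0.027, -0.046, 0.214]} 
{"slide":[0.0087, 0.0659, 0.0308],"turn":[-0.027, -0.046, 0.214]} 
{"slide":[0.0163, 0.0642, 0.0313],"turn":[-0.026, -0.046, 0.214]} 
{"slide":[0.0238, 0.0617, 0.0317],"turn":[-0.027, -0.046, 0.214]} 
{"slide":[0.0309, 0.0582, 0.0319],"turn":[-0.027, -0.046, 0.214]} 
{"slide":[0.0377, 0.0542, 0.0319],"turn":[-0.027, -0.046, 0.214]} 
{"slide":[0.044, 0.0494, 0.0316],"turn":[-0.027, -0.047, 0.214]} 
{"slide":[0.0497, 0.0439, 0.0312],"turn":[-0.026, -0.046, 0.214]} 
{"slide":[0.0548, 0.0379, 0.0305],"turn":[-0.027, -0.046, 0.214]} 
{"slide":[0.0593, 0.0314, 0.0296],"turn":[-0.027, -0.046, 0.215]}
```

>>> arm_command([
  {"slide": [0.001,0.067,0.03],"turn": [-0.027,-0.046,0.214]},
  {"slide": [0.009,0.066,0.031],"turn": [-0.027,-0.046,0.214]},
  {"slide": [0.016,0.064,0.031],"turn": [-0.027,-0.046,0.214]},
  {"slide": [0.024,0.062,0.032],"turn": [-0.027,-0.046,0.214]},
  {"slide": [0.031,0.058,0.032],"turn": [-0.027,-0.046,0.214]},
], gripper=42)

```text
t: 14.02
tool_pos: [0.4765, -0.1774, 0.3475]
orientation: [-3.045, 0.739, -0.192]
force: [0.2, 0.1, 0.5]
opening: 0.0389
```

>>> arm_command([
  {"slide": [0.038,0.054,0.032],"turn": [-0.027,-0.046,0.214]},
  {"slide": [0.044,0.049,0.032],"turn": [-0.027,-0.046,0.214]},
  {"slide": [0.05,0.044,0.031],"turn": [-0.027,-0.046,0.214]},
  {"slide": [0.055,0.038,0.03],"turn": [-0.027,-0.046,0.214]},
  {"slide": [0.059,0.031,0.03],"turn": [-0.027,-0.046,0.214]},
])

```text
t: 14.43
tool_pos: [0.5022, -0.3099, 0.2895]
orientation: [2.744, -1.522, -0.014]
force: [0.8, 0.1, -0.1]
opening: 0.039
```

>>> arm_command([
  {"slide": [0,0,0],"turn": [0,0,0]},
  {"slide": [0,0,0],"turn": [0,0,0]},
  {"slide": [0,0,0],"turn": [0,0,0]},
  {"slide": [0,0,0],"turn": [0,0,0]},
  {"slide": [0,0,0],"turn": [0,0,0]},
])

```text
t: 14.85
tool_pos: [0.5023, -0.3076, 0.2909]
orientation: [2.75, -1.511, -0.011]
force: [0.9, 0.4, -0.2]
opening: 0.0391
```

Run:
```python
from h import *
stt(); im=shot("wrist","w14"); plan([.5024,-.3089,.24],toolR(-57.7),2)
```

```text
t 14.85 pos [ 0.5023 -0.3076  0.2909] F [ 0.9  0.4 -0.2] M [-0.06  0.11 -0.02] open 0.0391 xyaw -57.59 z [-0.008  0.    -1.   ] q [-0.64  0.18  1.64 -0.    1.32  0.37]
{"slide":[0.0017, 0.0003, 0.0635],"turn":[0.007, 0.004, 0.002]} 
{"slide":[0.0017, 0.0006, 0.0635],"turn":[0.006, 0.004, 0.001]}
```

View pics/w14.png

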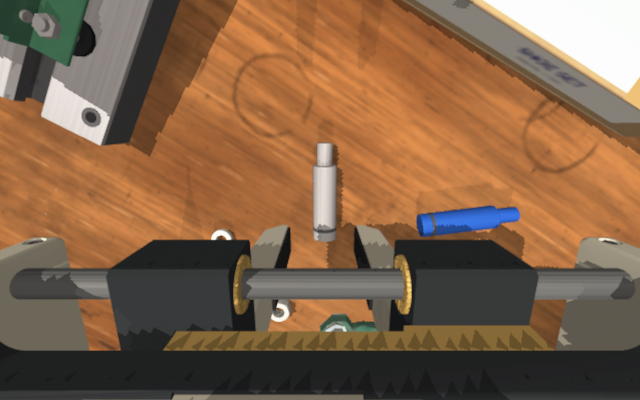

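Run:
```python
from h import *
a=cast("w14",325,143.5,.018);b=cast("w14",325,241,.022);print(a.round(4),b.round(4),np.linalg.norm(a-b),((a+b)/2).round(4),np.degrees(np.arctan2(*(a-b)[[1,0]])))
c=((a+b)/2)[:2]; d=(a-b)[:2];d/=np.linalg.norm(d); t=c-.007*d; print(t)
plan([*t,.189],toolR(np.degrees(np.arctan2(d[1],d[0]))-90),4)
```

```text
[ 0.5463 -0.2821  0.018 ] [ 0.4715 -0.3298  0.022 ] 0.08875867983779746 [ 0.5089 -0.3059  0.02  ] 32.55242673010145
[ 0.5030162  -0.30967154]
{"slide":[0.0016, -0.0001, 0.0636],"turn":[0.003, 0.002, -0.001]} 
{"slide":[0.0016, -0.0, 0.0636],"turn":[0.004, 0.002, -0.002]} 
{"slide":[0.0015, 0.0001, 0.0637],"turn":[0.003, 0.002, -0.001]} 
{"slide":[0.0014, 0.0002, 0.0636],"turn":[0.003, 0.002, -0.001]}
```

>>> arm_command([
  {"slide": [0.003,0,0.075],"turn": [0.006,0.004,-0.003]},
  {"slide": [0.003,0,0.075],"turn": [0.006,0.004,-0.003]},
  {"slide": [0,0,0.05],"turn": [0,0,0]},
  {"slide": [0,0,0],"turn": [0,0,0]},
  {"slide": [0,0,0],"turn": [0,0,0]},
])

```text
t: 15.32
tool_pos: [0.5024, -0.3095, 0.2091]
orientation: [-2.754, 1.51, 0.007]
force: [0.5, -0.0, 0.6]
opening: 0.0393
```

Run:
```python
from h import *
stt();plan([.5030,-.3097,.189],toolR(-57.5),3)
```

```text
t 15.32 pos [ 0.5024 -0.3095  0.2091] F [ 0.5 -0.   0.6] M [-0.02  0.21  0.01] open 0.0393 xyaw -57.48 z [-0.004  0.002 -1.   ] q [-0.64  0.28  1.69 -0.    1.18  0.36]
{"slide":[0.0005, -0.0004, 0.0167],"turn":[0.001, 0.003, 0.0]} 
{"slide":[0.0004, -0.0003, 0.0168],"turn":[0.002, 0.002, 0.0]} 
{"slide":[0.0004, -0.0004, 0.0167],"turn":[0.001, 0.003, 0.001]}
```

>>> arm_command([
  {"slide": [0.001,0,0.018],"turn": [0.002,0.004,0]},
  {"slide": [0,0,0.018],"turn": [0.002,0.004,0]},
  {"slide": [0,0,0.014],"turn": [0,0,0]},
  {"slide": [0,0,0],"turn": [0,0,0]},
  {"slide": [0,0,0],"turn": [0,0,0]},
])

```text
t: 15.73
tool_pos: [0.5029, -0.3106, 0.1894]
orientation: [2.754, -1.512, 0.002]
force: [0.0, -0.2, 1.0]
opening: 0.039
```

>>> arm_command([
  {"slide": [0,0,0],"turn": [0,0,0]},
  {"slide": [0,0,0],"turn": [0,0,0]},
  {"slide": [0,0,0],"turn": [0,0,0]},
  {"slide": [0,0,0],"turn": [0,0,0]},
  {"slide": [0,0,0],"turn": [0,0,0]},
], gripper=0, grip_force=25)

```text
t: 16.15
tool_pos: [0.5031, -0.3108, 0.1898]
orientation: [2.754, -1.512, 0.004]
force: [-1.1, 1.0, 1.1]
opening: 0.0213
```

>>> arm_command([
  {"slide": [0,0,-0.04],"turn": [0,0,0]},
  {"slide": [0,0,-0.08],"turn": [0,0,0]},
  {"slide": [0,0,-0.09],"turn": [0,0,0]},
  {"slide": [0,0,-0.09],"turn": [0,0,0]},
  {"slide": [0,0,-0.09],"turn": [0,0,0]},
])

```text
t: 16.57
tool_pos: [0.5023, -0.3102, 0.3464]
orientation: [2.754, -1.512, 0.001]
force: [1.2, -1.1, -2.3]
opening: 0.0213
```

>>> arm_command([
  {"slide": [0,0,0],"turn": [0,0,0]},
  {"slide": [0,0,0],"turn": [0,0,0]},
  {"slide": [0,0,0],"turn": [0,0,0]},
  {"slide": [0,0,0],"turn": [0,0,0]},
  {"slide": [0,0,0],"turn": [0,0,0]},
])

```text
t: 16.98
tool_pos: [0.5021, -0.3101, 0.3428]
orientation: [-2.754, 1.512, 0.004]
force: [-0.5, -0.0, -0.9]
opening: 0.0212
```

Run:
```python
from h import *
stt(); im=shot("wrist","w15"); cv2.imwrite("pics/c19.png",cv2.resize(im[140:320,270:375],None,fx=3.3,fy=3.3,interpolation=cv2.INTER_CUBIC))
```

```text
t 16.98 pos [ 0.5021 -0.3101  0.3428] F [-0.5 -0.  -0.9] M [-0.04  0.12 -0.  ] open 0.0212 xyaw -57.53 z [-0.002  0.001 -1.   ] q [-0.64  0.14  1.59 -0.    1.41  0.36]
```

View pics/c19.png

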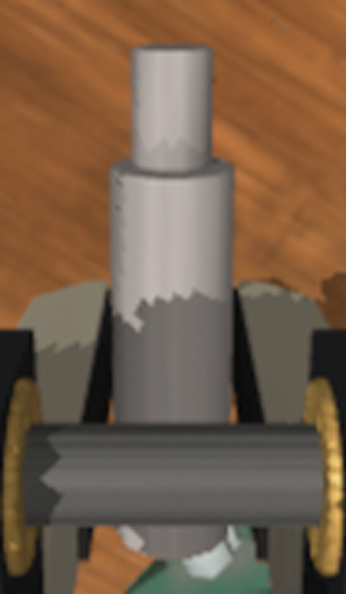

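Run:
```python
from h import *
stt(); plan(tcpfor(.07,.08,.0079,.0005),chR(),10)
```

```text
t 17.03 pos [ 0.5022 -0.3101  0.3431] F [ 1.3 -0.2 -2.4] M [-0.05  0.12  0.02] open 0.0214 xyaw -57.53 z [-0.002  0.001 -1.   ] q [-0.64  0.14  1.59 -0.    1.41  0.36]
{"slide":[-0.0588, -0.0331, -0.0043],"turn":[0.026, 0.044, -0.213]} 
{"slide":[-0.0548, -0.0393, -0.0052],"turn":[0.026, 0.045, -0.214]} 
{"slide":[-0.0502, -0.045, -0.0057],"turn":[0.026, 0.045, -0.213]} 
{"slide":[-0.045, -0.0501, -0.0062],"turn":[0.027, 0.044, -0.213]} 
{"slide":[-0.0393, -0.0547, -0.0065],"turn":[0.026, 0.044, -0.214]} 
{"slide":[-0.0331, -0.0586, -0.0064],"turn":[0.026, 0.045, -0.213]} 
{"slide":[-0.0265, -0.0619, -0.0064],"turn":[0.026, 0.044, -0.213]} 
{"slide":[-0.0196, -0.0644, -0.0061],"turn":[0.026, 0.045, -0.214]} 
{"slide":[-0.0125, -0.0663, -0.0056],"turn":[0.026, 0.044, -0.213]} 
{"slide":[-0.0053, -0.0672, -0.0048],"turn":[0.026, 0.045, -0.214]}
```

>>> arm_command([
  {"slide": [-0.059,-0.033,-0.015],"turn": [0.026,0.044,-0.213]},
  {"slide": [-0.055,-0.039,-0.015],"turn": [0.026,0.045,-0.213]},
  {"slide": [-0.05,-0.045,-0.015],"turn": [0.026,0.045,-0.213]},
  {"slide": [-0.045,-0.05,-0.006],"turn": [0.026,0.044,-0.213]},
  {"slide": [-0.039,-0.055,-0.006],"turn": [0.026,0.044,-0.214]},
])

```text
t: 17.45
tool_pos: [0.4949, -0.1744, 0.3647]
orientation: [-3.048, 0.722, -0.202]
force: [0.4, -0.2, -1.9]
opening: 0.0215
```

>>> arm_command([
  {"slide": [-0.033,-0.059,-0.006],"turn": [0.026,0.045,-0.213]},
  {"slide": [-0.026,-0.062,-0.006],"turn": [0.026,0.044,-0.213]},
  {"slide": [-0.02,-0.064,-0.006],"turn": [0.026,0.045,-0.214]},
  {"slide": [-0.012,-0.066,-0.006],"turn": [0.026,0.044,-0.213]},
  {"slide": [-0.005,-0.067,-0.005],"turn": [0.026,0.045,-0.214]},
])

```text
t: 17.87
tool_pos: [0.4879, -0.0397, 0.3728]
orientation: [-3.11, -0.114, -0.385]
force: [0.3, 0.4, -2.5]
opening: 0.0215
```

>>> arm_command([
  {"slide": [0,0,0],"turn": [0,0,0]},
  {"slide": [0,0,0],"turn": [0,0,0]},
  {"slide": [0,0,0],"turn": [0,0,0]},
  {"slide": [0,0,0],"turn": [0,0,0]},
  {"slide": [0,0,0],"turn": [0,0,0]},
])

```text
t: 18.28
tool_pos: [0.4886, -0.0419, 0.3735]
orientation: [-3.111, -0.103, -0.385]
force: [0.7, -0.4, -1.8]
opening: 0.021
```

Run:
```python
from h import *
stt(); im=shot("wrist","w16"); cv2.imwrite("pics/c20.png",cv2.resize(im[70:330,200:520],None,fx=2.3,fy=2.3,interpolation=cv2.INTER_CUBIC)); plan(tcpfor(.07,.04,.0079,.0005),chR(),3)
```

```text
t 18.28 pos [ 0.4886 -0.0419  0.3735] F [ 0.7 -0.4 -1.8] M [-0.09  0.22  0.01] open 0.0210 xyaw 3.81 z [ 0.243  0.013 -0.97 ] q [-0.22 -0.29  1.95  0.07  1.24 -0.3 ]
{"slide":[-0.0032, -0.0013, 0.0436],"turn":[0.002, -0.001, -0.001]} 
{"slide":[-0.0031, -0.0013, 0.0436],"turn":[0.003, -0.001, -0.001]} 
{"slide":[-0.0032, -0.0012, 0.0436],"turn":[0.002, -0.002, -0.001]}
```

View pics/c20.png

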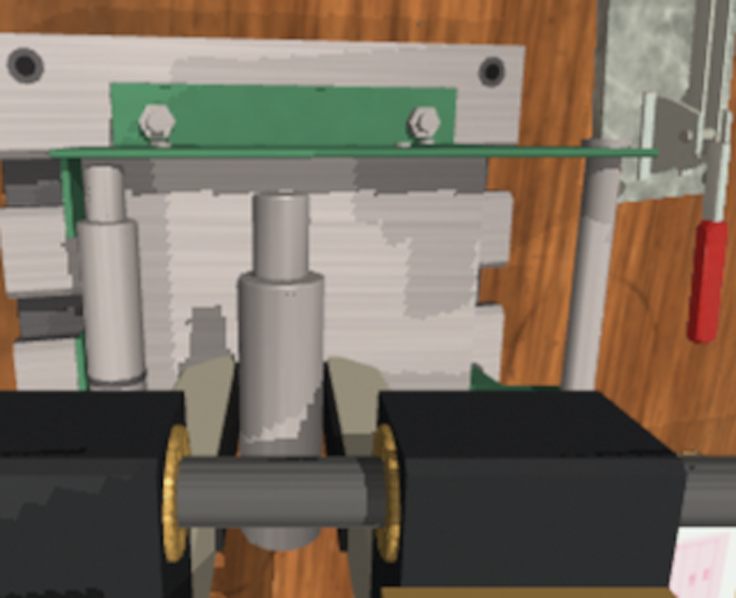

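>>> arm_command([
  {"slide": [-0.003,-0.001,0.044],"turn": [0.002,0,0]},
  {"slide": [-0.003,-0.001,0.044],"turn": [0.002,0,0]},
  {"slide": [-0.003,-0.001,0.043],"turn": [0.002,0,0]},
  {"slide": [0,0,0],"turn": [0,0,0]},
  {"slide": [0,0,0],"turn": [0,0,0]},
])

```text
t: 18.75
tool_pos: [0.4973, -0.0397, 0.3212]
orientation: [-3.108, -0.105, -0.381]
force: [0.4, 0.2, -1.3]
opening: 0.0211
```

Run:
```python
from h import *
stt(); im=shot("wrist","w17"); cv2.imwrite("pics/c21.png",cv2.resize(im[70:330,200:520],None,fx=2.3,fy=2.3,interpolation=cv2.INTER_CUBIC)); plan(tcpfor(.07,.0115,.0079,.0005),chR(),1)
for Y in(.043,.045,.047): print(Y,((proj("w17",chute(.07,Y,.047))-[200,70])*2.3).round(1))
for Y in(.0475,.049,.0505): print("pl",Y,((proj("w17",chute(.07,Y,.024))-[200,70])*2.3).round(1))
for Y in(-.045,-.047): print("end",Y,((proj("w17",chute(.07,Y,.051))-[200,70])*2.3).round(1))
```

```text
t 18.75 pos [ 0.4973 -0.0397  0.3212] F [ 0.4  0.2 -1.3] M [-0.13  0.26 -0.02] open 0.0211 xyaw 3.86 z [ 0.241  0.017 -0.97 ] q [-0.21 -0.22  1.99  0.07  1.13 -0.3 ]
{"slide":[-0.0013, 0.0003, 0.0726],"turn":[0.0, -0.004, -0.001]} 
0.043 [282.9 203.2]
0.045 [282.9 194.4]
0.047 [282.9 185.6]
pl 0.0475 [282.6 176.7]
pl 0.049 [282.6 170.8]
pl 0.0505 [282.6 164.9]
end -0.045 [282.9 551.2]
end -0.047 [282.9 558.1]
```

View pics/c21.png

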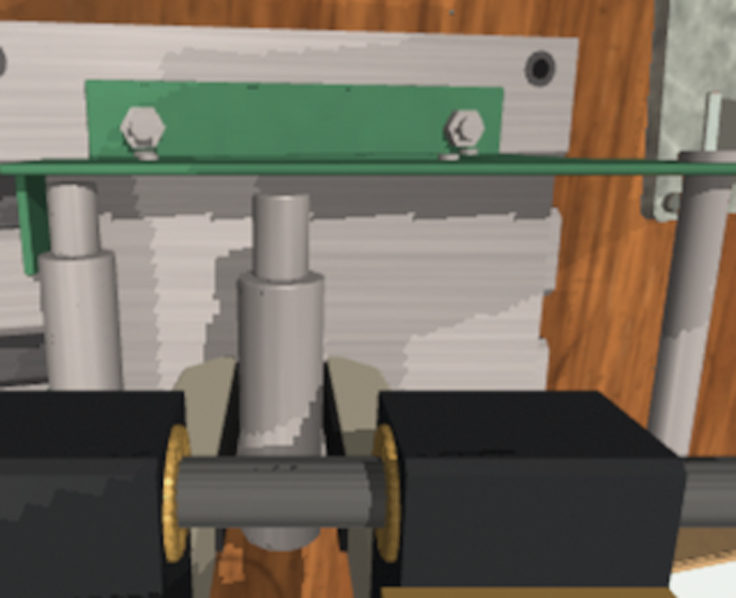

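>>> arm_command([
  {"slide": [0,0,0.018],"turn": [0,0,0]},
  {"slide": [0,0,0.018],"turn": [0,0,0]},
  {"slide": [0,0,0.018],"turn": [0,0,0]},
  {"slide": [0,0,0.018],"turn": [0,0,0]},
  {"slide": [0,0,0],"turn": [0,0,0]},
])

```text
t: 19.22
tool_pos: [0.5049, -0.0388, 0.2933]
orientation: [-3.108, -0.106, -0.385]
force: [-0.4, 0.3, -1.6]
opening: 0.0217
```

Run:
```python
from h import *
stt(); print(tcpfor(.07,.0115,.0079,.0005).round(4)); plan(tcpfor(.07,.0115,.0079,.0005),chR(),1)
im=shot("wrist","w18"); cv2.imwrite("pics/c22.png",cv2.resize(im[70:330,200:520],None,fx=2.3,fy=2.3,interpolation=cv2.INTER_CUBIC))
```

```text
t 19.22 pos [ 0.5049 -0.0388  0.2933] F [-0.4  0.3 -1.6] M [-0.09  0.28 -0.01] open 0.0217 xyaw 3.92 z [ 0.243  0.017 -0.97 ] q [-0.2  -0.17  2.    0.07  1.07 -0.3 ]
[ 0.5044 -0.0394  0.2943]
{"slide":[-0.0007, 0.0014, -0.0027],"turn":[-0.0, -0.004, 0.001]}
```

View pics/c22.png

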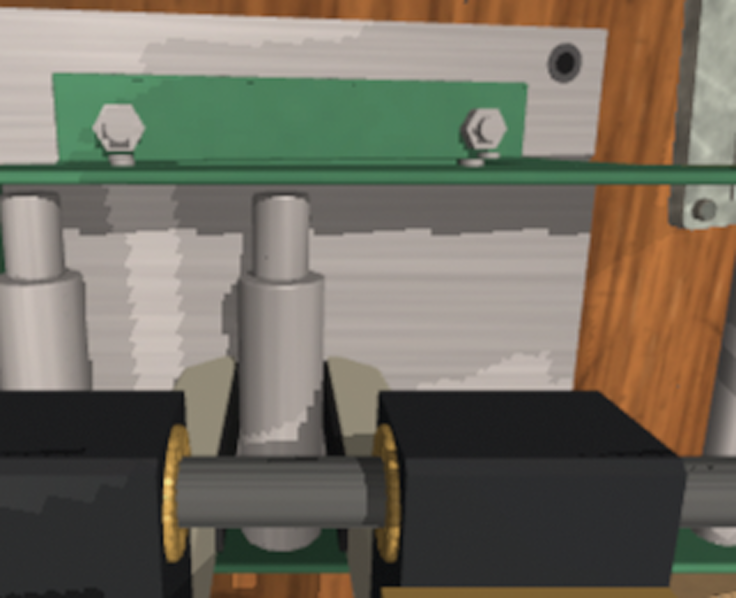

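Pin 2 sits level between the side plates, with its tip in line with pin 1's, so I'm releasing it and backing off.

>>> arm_command([
  {"slide": [0,0,0],"turn": [0,0,0]},
  {"slide": [0,0,0],"turn": [0,0,0]},
  {"slide": [0,0,0],"turn": [0,0,0]},
  {"slide": [0,0,0],"turn": [0,0,0]},
  {"slide": [0,0,0],"turn": [0,0,0]},
], gripper=36)

```text
t: 19.68
tool_pos: [0.5048, -0.0389, 0.2947]
orientation: [-3.108, -0.107, -0.387]
force: [-1.9, 0.1, -0.5]
opening: 0.0332
```

>>> arm_command([
  {"slide": [0,0,-0.02],"turn": [0,0,0]},
  {"slide": [0,0,-0.04],"turn": [0,0,0]},
  {"slide": [0,0,-0.08],"turn": [0,0,0]},
  {"slide": [0,0,-0.08],"turn": [0,0,0]},
  {"slide": [0,0,-0.08],"turn": [0,0,0]},
])

```text
t: 20.1
tool_pos: [0.4747, -0.0408, 0.4124]
orientation: [-3.108, -0.107, -0.385]
force: [0.7, -0.4, 1.2]
opening: 0.0337
```

>>> arm_command([
  {"slide": [0,0,0],"turn": [0,0,0]},
  {"slide": [0,0,0],"turn": [0,0,0]},
  {"slide": [0,0,0],"turn": [0,0,0]},
  {"slide": [0,0,0],"turn": [0,0,0]},
  {"slide": [0,0,0],"turn": [0,0,0]},
])

```text
t: 20.52
tool_pos: [0.4752, -0.0407, 0.4091]
orientation: [-3.108, -0.106, -0.382]
force: [-0.9, 0.1, 0.1]
opening: 0.0337
```

Run:
```python
from h import *
stt(); im=shot("wrist","w19"); shot("scene","s19"); cv2.imwrite("pics/c23.png",cv2.resize(im[70:270,170:520],None,fx=2.25,fy=2.25,interpolation=cv2.INTER_CUBIC))
```

```text
t 20.52 pos [ 0.4752 -0.0407  0.4091] F [-0.9  0.1  0.1] M [-0.05  0.15 -0.  ] open 0.0337 xyaw 3.92 z [ 0.241  0.017 -0.97 ] q [-0.22 -0.34  1.93  0.07  1.32 -0.3 ]
```

View pics/c23.png

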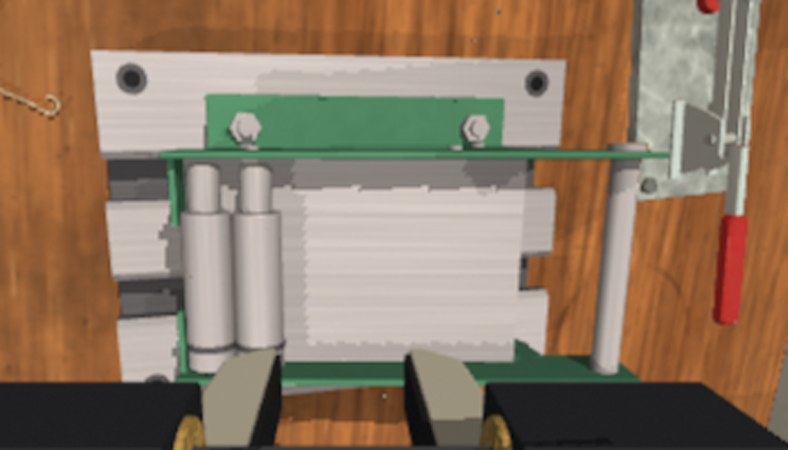

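View pics/s19.png

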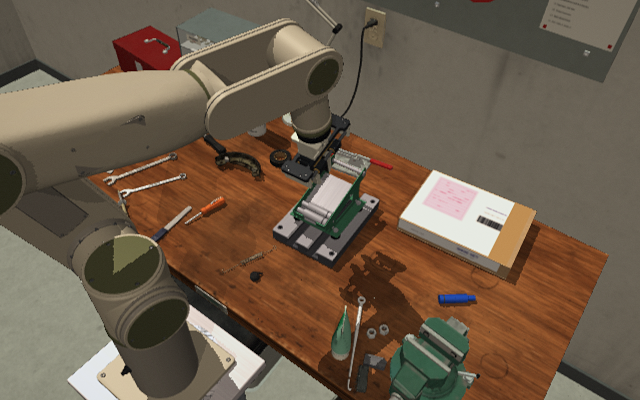

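Run:
```python
from h import *
t=lambda x,y:(170+x/2.25-.3,70+y/2.25-.3)
for n,z,p,q in(("plate",.036,(92,50),(565,60)),("holes",.036,(131,79),(537,83)),("flange",.05,(207,95),(503,98)),("bolts",.06,(246,127),(477,128))):
    a=cast("w19",*t(*p),z);b=cast("w19",*t(*q),z);print(n,np.degrees(np.arctan2(*(b-a)[[1,0]])).round(2),np.linalg.norm(a-b).round(4))
print(robot.close_job())
```

```text
plate 4.28 0.259
holes 4.36 0.2248
flange 4.05 0.1604
bolts 3.73 0.1233
the job is handed in; nothing more can be done
None
```

The job is done and handed in at about 20.6 s of the 72 s allowed; no verdict is reported.

**What I did:** I gripped the carrying bar and turned the chute stand about 19° clockwise on the plate, raising the grip as its feet climbed out of the slots. Then I let go of it. I picked up both grey pins one at a time and released each just above the chute floor, so that it rolled down to the stop.

**Last checks:**
- **Squareness:** the final picture gives the plate at 4.3° and the stand at 3.7–4.05°, so they agree to about 0.2–0.6°.
- **Feet:** by my measurement, taken before the pins went in, the stand's centre was within 1 mm of the plate's centreline. That puts all four feet well on the flat lands. I judged this from position and from how level the stand looked, and did not test for rocking.
- **Pins:** both lie across the chute, one behind the other at the stop, with their thin ends to the left looking up the chute.
- **Bystanders:** the arm never went near the tape, brake shoe, screwdriver or blue look-alike. In the last scene picture they look unmoved.

**What disagreed:**
- **First pin:** I first measured its centre about 3 mm off, because I had placed its visible edges at the height of its axis. I corrected this from the view of the pin in the gripper before placing it.
- **Lifting the stand:** at the end of the turn I was pulling up on the bar with about 5 N, so the high end may have been very slightly raised. I lowered the grip until that pull was gone before letting go.

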